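Turn the lidded tin over and stack it

TASK

The lidded tin sits lid up in the yellow turnover cradle. Swing the cradle over by its red bar all the way to the other side, lowering it gently rather than letting it fall, so that the tin is upside down with its lid still on. Then push the tin out of the cradle onto the tin in the nest, squarely on top and clear of the cradle; leave the cradle down on that side, the lower tin in its nest, and everything else on the bench where it is.

Things in the scene. Friction and masses are not known exactly. Their poses are not given: they have to be found in the camera images.
- fixture: Turnover fixture, fixed: 8 mm grey plate, two green hinge posts 93 mm tall (at x +-64, y 0), yellow cradle swinging between them. Origin: plate underside, below the hinge's middle; hinge axis along x, 75 mm above the bench. x points from the robot towards the nest, y to the side where the cradle lies at first (left), z up. Nest: four steel corners 24 mm tall round x 108, y -70 mm.
- cradle (a joint): Swing of the yellow cradle about the hinge, rad: 0 at the start (lying level on the fixture's +y side), 1.57 upright, 3.14 at its stop, level on the -y side. No spring, little friction: it falls by its weight on either side of upright and rests at either stop. Lifting it at the bar takes about 4 N.
- tunnel (a point): Centre of the cradle's tunnel: 70 mm from the hinge axis and, when level, 75 mm above the bench (after the swing fixture x 0, y -70 mm). The tunnel is 100 mm long along fixture x, both ends open, inside 94 wide and 45 mm high. Lips 4 mm thick over and under both sides hold tin and lid together; their upper faces are 101.5 mm, the sliding faces 52.5 mm above the bench when level.
- gap (a point): Middle of the lengthwise gap, 50 mm wide, between the lips that are lowest at the start and uppermost after the swing. After the swing it is free from end to end, for fingers reaching down to push the tin along. The like gap on the other face is crossed by a steel strap 30 mm wide (on top at the start, underneath after the swing).
- bar (a point): Middle of the cradle's red round bar, 12 mm thick, 88 mm free between its arms, parallel to the hinge and 170 mm from its axis, 49 mm outside the cradle's wall. It can be pinched from above and turns between the fingers. It follows a half circle of radius 170 mm from fixture y +170 to y -170 mm, 75 mm above the bench at both ends and 245 mm at the top.
- tin: Aluminium-coloured base of the tin, 91 x 81 x 39 mm (x, y, z), about 0.3 kg. Origin: centre of its underside; z points from there towards the lid. It starts lid up in the cradle, long side along the tunnel, within 8 mm of the tunnel's middle.
- tin_lid: Orange lid, loose on the tin (only weight and the cradle's lips keep it on): outside 100 x 90 mm, 16 mm tall, skirt 3 mm thick with 1.5 mm play round the tin. Origin: centre of the skirt's open edge; z points out through the flat top, 16 mm away. Tin with lid: 100 x 90 x 42 mm.
- lid_seat (a point): Point on the tin's axis, 26 mm from its underside, where the lid's origin lies when the lid is on.
- lower_tin: First tin of the stack, the same size, already upside down (orange lid below, bare base up), loose in the nest, 0.7 kg. Origin: centre of its lower face. Its upper face, 91 x 81 mm, is 42 mm higher: 50 mm above the bench, 2.5 mm below the cradle's sliding face.
- stack_spot (a point): Centre of the nest at the height of the lower tin's upper face: fixture x 108, y -70 mm, 50 mm above the bench. In line with the tunnel after the swing; the upper tin centred there is 8 mm clear of the tunnel's end.
- stand_a: Bystander, leave alone: a wire stand: steel disc 110 mm across, upright rod with a ring on top, 165 mm tall. Origin under its centre.
- stand_b: Bystander, leave alone: a second wire stand, like stand_a. Origin under its centre.
- can: Bystander, leave alone: a blue spray can, 66 mm across, 150 mm tall. Origin under its centre.
- spare_tin: Bystander, leave alone: a tin with a green lid, 100 x 90 x 42 mm. Origin under its centre.
- discs: Bystander, leave alone: a pile of grinding discs, 100 mm across, 30 mm tall, standing beside the fixture's far end. Origin under its centre.
- hammer: Bystander, leave alone: a hammer lying on the bench (origin under its middle).
- wrench: Bystander, leave alone: a wrench lying on the bench (origin under its middle).

How it is judged:
By the outcome, as a careful person would: the job done as asked, in the order asked, and still so for the second after the job is handed in, with the robot touching nothing.
It also fails if it takes over 58 s, if anything falls off the work surface, if the arm or the gripper's body presses on something with over 40 N, if the wrist force passes 120 N, or if a joint passes its speed limit or range.

ROBOT

A 6-joint arm with a two-finger parallel gripper is mounted at the origin on the work surface. World frame = base frame: x ahead of the robot, y to its left, z up, the work surface at z = 0. Lengths are in m, angles in rad, forces in N, time in s.
With the tool pointing down it reaches from about 0.25 to 0.775 m from the base axis. Payload 4 kg.
Tool frame: the origin (TCP) lies at the very end of the fingers, on their centre line; the grasp point (between the pads) lies 19 mm behind it; y points along the fingers, x is the direction in which the jaws open and shut, and the axes are right-handed (so a half turn about y gives the same grasp; the last joint's range is limited). The gripper opens to 94 mm and grips with 3 to 60 N. Pads are 16 mm wide; open, the fingers measure 119 mm over their backs; the gripper's body (75 mm by 177 mm) begins 78 mm behind the grasp point.
Start: joints at [1.144, 0.087, 1.371, -0, 1.684, -0.103], TCP at [0.175, 0.521, 0.206] pointing down, gripper open.
Joint ranges: [-3.1, 3.1], [-0.76, 2.03], [0.27, 2.55], [-1.08, 4.22], [0.17, 2.65], [-2.57, 2.57]. Speed limits (rad/s): [2.79, 2.79, 3.14, 3.14, 3.14, 3.14].

INTERFACE

Orientations are given as [roll, pitch, yaw] about the fixed x, y, z axes, in that order (R = Rz(yaw) Ry(pitch) Rx(roll)).
In Python, from bench import robot, snapshot, workorder gives the robot as it stands.
- The arm moves only by the tool play_rows, never from a script. Its argument "steps" is a list of rows, each an object of numbers: "x", "y", "z": the shift along the world's x, y, z in m; "rx", "ry", "rz": the turn, a rotation vector about the world's x, y, z in rad; "hand": the finger opening in m, from 0 to 0.094. A call has 1 to 8 rows; each row shifts and turns the commanded pose from where the row before left it; what a row does not reach is not made up. A row lasts 1/8 s, in which the tool goes at most 62.5 mm and 10.7 degrees, less where a joint would pass 70% of its speed; a pose out of reach is approached as far as the arm can. A call is refused whole if a number of a shift passes 0.0625 or a number of a turn 0.188, either way. A call with a gripper value outside its range is refused whole. The fingers move at their own pace and stop on an object; the grip force is fixed at half the most. Time passes only in rows, so rows that do not move let the fingers close. It gives the time, the measured TCP pose, the force and the opening at its end, in the units of the state.
- robot.get_obs(): the state, without advancing time (a new reading comes with each control period).
- snapshot(name): name is "scene" or "top" or "wrist"; returns a dict with "color" (384x512x3 uint8, red, green, blue), "range_z" (384x512 float32, m along the optical axis (not along the pixel's ray), 0 where there is no reading), "fov_y" (degrees; the focal length in pixels is half the picture's height over the tangent of half this angle, whatever the lens; pixels are square), "cx", "cy" (the principal point, pixels), "k1" (the pictures are not rectified: a ray, as slopes to the right and down, at radius r is drawn at 1 + k1 r^2 times it, then the intrinsics apply), "T" (4x4, takes a point from camera to world coordinates). Camera axes: x right, y down, z forward; pixel columns grow to the right and rows downward; lengths in m; the calibration is good to about 2 mm. A picture is of the moment at which its call begins.
- workorder.close_job(): hands the job in, once; it reports no verdict.
The state is a dict: "time": time; "joint_positions": joint angles; "qvel": joint speeds; "joint_torque": joint torques, N m; "tool_pos": TCP position; "ee_rot": TCP orientation; "wrist_force": force on the tool from outside, world axes, zero at the start; "wrist_torque": the same for the moment, N m; "width": finger opening in m.
Only numpy, scipy, OpenCV 4.12 (cv2) and the standard library are available. Lean on these libraries where they do the work, as an engineer would, in place of code of your own. Each camera call takes 0.05 s, during which the arm holds its last target.

## Working session

There is one attempt and no reset: what is moved stays moved. The work goes in short steps, Python scripts to look and compute and a tool call to move; the robot and the scene stay as the last step left them, time stands still between calls to the robot, and variables do not carry over. Pictures are saved under pics/ and viewed, and the job is handed in when it is done.

Besides the shell and the picture viewer there is one more tool, called as name(argument=value, ...), one argument or row to a line, values as JSON. play_rows: Moves the arm, as the interface text tells. Its arguments: {"type":"object","properties":{"steps":{"type":"array"}},"required":["steps"]}

```bash
ls; mkdir -p pics
cat > h.py <<'E'
import numpy as np, cv2
from bench import robot, snapshot, workorder
def K(s):
    h=s["color"].shape[0]; f=h/2/np.tan(np.radians(s["fov_y"])/2)
    return np.array([[f,0,s["cx"]],[0,f,s["cy"]],[0,0,1.]])
def D(s): return np.array([s["k1"],0,0,0,0.])
def rays(s,px):
    p=cv2.undistortPoints(np.asarray(px,float).reshape(-1,1,2),K(s),D(s)).reshape(-1,2)
    return np.c_[p,np.ones(len(p))]
def plane(s,px,z):
    d=rays(s,px)@s["T"][:3,:3].T; o=s["T"][:3,3]
    return o+d*((z-o[2])/d[:,2])[:,None]
def cloud(s):
    h,w=s["range_z"].shape
    u,v=np.meshgrid(np.arange(w),np.arange(h))
    r=rays(s,np.c_[u.ravel(),v.ravel()])*s["range_z"].reshape(-1,1)
    P=r@s["T"][:3,:3].T+s["T"][:3,3]
    P[s["range_z"].ravel()==0]=np.nan
    return P.reshape(h,w,3)
def save(s,n): cv2.imwrite("pics/"+n+".png",cv2.cvtColor(s["color"],cv2.COLOR_RGB2BGR))
E
python3 - <<'E'
from h import *
import pickle
for n in ["scene","top","wrist"]:
    s=snapshot(n); save(s,n+"0"); pickle.dump(s,open(n+"0.pkl","wb"))
    print(n,s["fov_y"],s["cx"],s["cy"],s["k1"],s["T"].round(3).tolist())
o=robot.get_obs();print(o)
E
```

```text
pics
scene 42.41355808057932 260.5861788118381 191.2030961844662 -0.022617559789320407 [[0.591, 0.477, -0.651, 1.65], [0.807, -0.342, 0.482, -0.862], [0.008, -0.81, -0.587, 1.112], [0.0, 0.0, 0.0, 1.0]]
top 55.16582673492997 262.42116083777165 196.50452104949403 -0.07199620243968535 [[0.005, -0.985, 0.174, 0.299], [-1.0, -0.008, -0.014, 0.02], [0.015, -0.174, -0.985, 1.238], [0.0, 0.0, 0.0, 1.0]]
wrist 67.69506518722697 253.7073244959838 190.01686391787445 -0.007060411716070886 [[0.319, 0.913, 0.254, 0.102], [0.948, -0.307, -0.086, 0.545], [-0.0, 0.268, -0.963, 0.384], [0.0, 0.0, 0.0, 1.0]]
{'time': 0.15, 'joint_positions': array([ 1.14387195e+00,  8.77847760e-02,  1.37192088e+00, -4.16079460e-08,
        1.68360018e+00, -1.03102810e-01]), 'qvel': array([ 3.44401559e-04, -1.90155266e-03, -5.66221175e-03, -6.71450603e-05,
        2.28768366e-03, -1.58208775e-03]), 'joint_torque': array([ 1.86299956e-03, -3.40640724e+01, -3.02794397e+01,  7.18807220e-02,
        3.05230322e-02, -1.37716743e-04]), 'tool_pos': array([0.17483211, 0.52101847, 0.20456631]), 'ee_rot': array([-1.57062005,  0.00170409,  1.2469749 ]), 'wrist_force': array([-0.50591037, -0.1487576 , -0.55144115]), 'wrist_torque': array([-0.05499758, -0.00032916, -0.01574187]), 'width': 0.09400285426032172}
```

View pics/scene0.png

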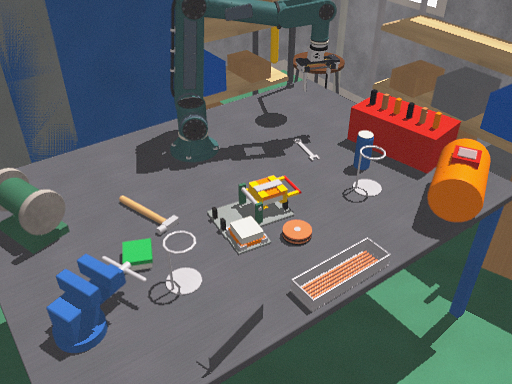

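View pics/top0.png

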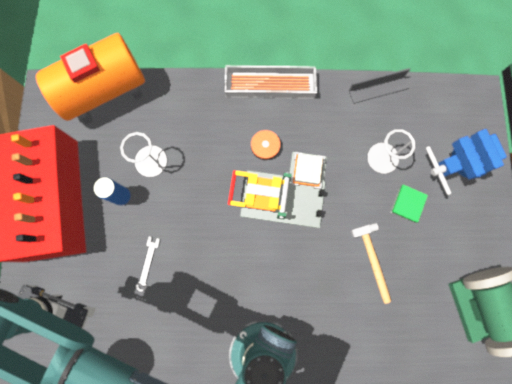

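View pics/wrist0.png

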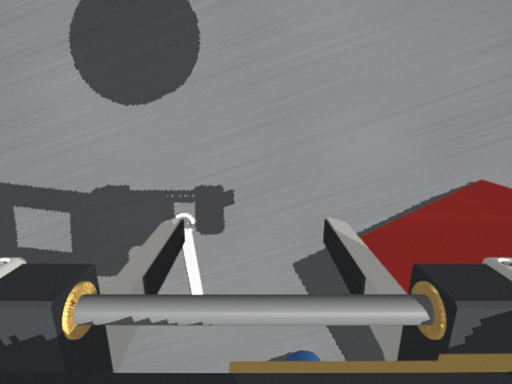

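Run:
```python
from h import *
import pickle
s=pickle.load(open("top0.pkl","rb"))
c=s["color"][110:240,210:345]; cv2.imwrite("pics/topz.png",cv2.cvtColor(cv2.resize(c,None,fx=5,fy=4.6,interpolation=cv2.INTER_CUBIC),cv2.COLOR_RGB2BGR))
s2=pickle.load(open("scene0.pkl","rb"))
c=s2["color"][160:270,190:330]; cv2.imwrite("pics/scenez.png",cv2.cvtColor(cv2.resize(c,None,fx=5,fy=5,interpolation=cv2.INTER_CUBIC),cv2.COLOR_RGB2BGR))
for n,s in(("top",s),("scene",s2)):
    P=cloud(s); hsv=cv2.cvtColor(s["color"],cv2.COLOR_RGB2HSV)
    H,S,V=[hsv[...,i].astype(int) for i in range(3)]
    Z=P[...,2]
    reg=(P[...,0]>.25)&(P[...,0]<.75)&(abs(P[...,1])<.35)
    # red bar
    m=reg&((H<5)|(H>175))&(S>180)&(V>90)&(Z>.05)&(Z<.12)
    q=P[m]; print(n,"red",m.sum(),np.median(q,0).round(4))
    if m.sum()>5:
        mu=q.mean(0); w,v=np.linalg.eigh(np.cov((q-mu)[:,:2].T)); print(mu.round(4),"dir",v[:,1],np.degrees(np.arctan2(v[1,1],v[0,1])), 2*np.sqrt(3*w[1]))
    m=reg&(H>40)&(H<95)&(S>50)&(Z>.04)&(Z<.12)
    n_,lab,st,ce=cv2.connectedComponentsWithStats(m.astype(np.uint8))
    for i in range(1,n_):
        if st[i,4]>8: q=P[lab==i]; print("green",st[i,4],ce[i].round(1),q.mean(0).round(4),q.min(0).round(3),q.max(0).round(3))
    m=reg&(H>15)&(H<35)&(S>150)&(Z>.05)
    q=P[m]; print("yellow",m.sum(),q.mean(0).round(4),np.percentile(Z[m],[50,90,98]).round(4))
    m=reg&(S<40)&(V>150)&(Z>.04)&(Z<.06)
    ct,_=cv2.findContours(m.astype(np.uint8),cv2.RETR_EXTERNAL,cv2.CHAIN_APPROX_NONE)
    for c in ct:
        if cv2.contourArea(c)>100:
            mm=np.zeros(m.shape,np.uint8); cv2.drawContours(mm,[c],-1,1,-1); vv,uu=np.nonzero(mm)
            pl=plane(s,np.c_[uu,vv],.05); print("nest tin", cv2.minAreaRect((pl[:,:2]*1000).astype(np.float32)), "depthZ",np.nanmedian(P[mm>0],0).round(4))
```

```text
top red 27 [0.5339 0.1018 0.0791]
[0.5331 0.1008 0.0794] dir [-0.99186272  0.12731199] 172.68570974973554 0.08191397740657735
green 28 [286.8 174.9] [ 0.5723 -0.0734  0.0917] [ 0.566 -0.084  0.085] [ 0.579 -0.062  0.096]
green 30 [281.4 214.1] [ 0.4456 -0.0557  0.0904] [ 0.439 -0.067  0.068] [ 0.452 -0.045  0.096]
yellow 732 [0.5095 0.0139 0.0934] [0.0947 0.102  0.1038]
nest tin ((605.8270263671875, -149.7534942626953), (81.51091003417969, 92.67728424072266), 81.59907531738281) depthZ [ 0.6066 -0.1504  0.049 ]
scene red 45 [0.5423 0.1031 0.0813]
[0.5392 0.1029 0.0815] dir [-0.99342605  0.11447565] 173.4266180076091 0.09814457337345452
green 65 [241.3 190.2] [ 0.4516 -0.0596  0.0723] [ 0.442 -0.07   0.041] [ 0.459 -0.043  0.1  ]
green 98 [258.3 210.2] [ 0.5781 -0.076   0.0692] [ 0.566 -0.089  0.041] [ 0.585 -0.06   0.1  ]
yellow 497 [0.5302 0.0061 0.091 ] [0.0964 0.1051 0.1067]
nest tin ((607.4755249023438, -147.09439086914062), (79.79173278808594, 90.11946105957031), 82.40251159667969) depthZ [ 0.6099 -0.1489  0.0521]
```

View pics/topz.png

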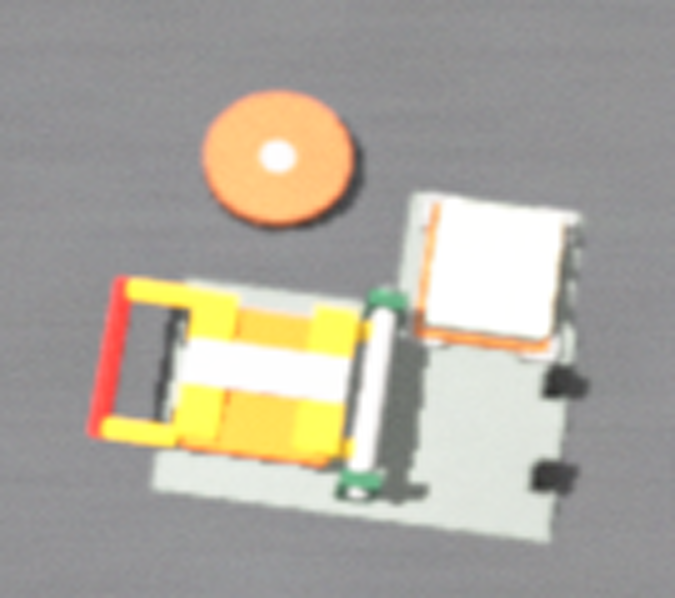

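View pics/scenez.png

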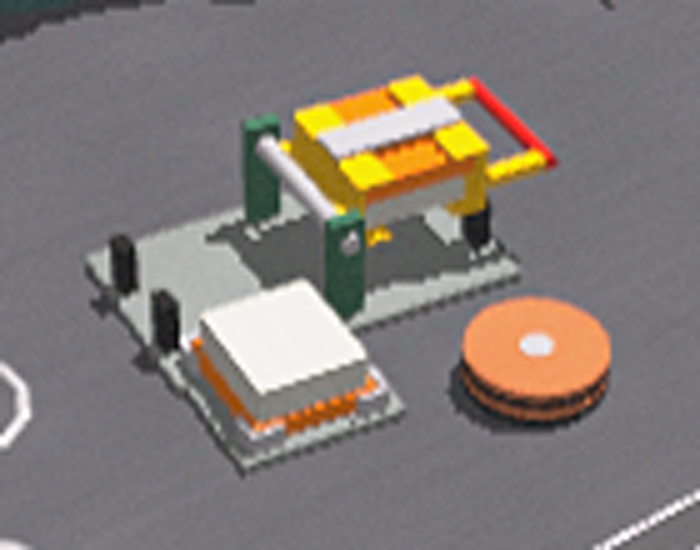

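Run:
```python
from h import *
import pickle
s=pickle.load(open("top0.pkl","rb")); P=cloud(s)
for n,px in dict(stand_a=(152,160),ringa=(137,134),can=(105,188),stand_b=(383,157),ringb=(400,130),discs=(265,144),hammer=(370,240),wrench=(148,265),spare=(409,203)).items():
    u,v=px; print(n,np.nanmedian(P[v-2:v+3,u-2:u+3].reshape(-1,3),0).round(3))
Z=P[...,2]; x,y=P[...,0],P[...,1]
m=(x<.8)&(x>.2)&(y<.6)&(y>-.6)&(Z>.12)
n,l,st,ce=cv2.connectedComponentsWithStats(m.astype(np.uint8))
for i in range(1,n):
    if st[i,4]>6: q=P[l==i];print(st[i,4],q.min(0).round(3),q.max(0).round(3))
```

```text
stand_a [0.639 0.388 0.005]
ringa [0.685 0.401 0.156]
can [0.514 0.485 0.149]
stand_b [ 0.661 -0.42   0.004]
ringb [ 0.757 -0.484  0.001]
discs [ 0.695 -0.004  0.029]
hammer [ 0.37  -0.357  0.017]
wrench [0.283 0.381 0.004]
spare [ 0.492 -0.489  0.041]
48 [0.788 0.572 0.121] [0.8   0.6   0.159]
241 [ 0.613 -0.468  0.123] [ 0.704 -0.373  0.168]
245 [0.593 0.346 0.129] [0.685 0.44  0.167]
405 [0.483 0.456 0.12 ] [0.548 0.518 0.153]
46 [0.321 0.594 0.121] [0.348 0.6   0.159]
1135 [0.2   0.437 0.208] [0.238 0.6   0.594]
```

play_rows(
  steps=[
    {"x":0.03,"y":-0.034,"z":0.01,"rz":0.016},
    {"x":0.03,"y":-0.035,"z":0.01,"rz":0.016},
    {"x":0.03,"y":-0.035,"z":0.01,"rz":0.016},
    {"x":0.03,"y":-0.035,"rz":0.016},
    {"x":0.03,"y":-0.035,"rz":0.016},
    {"x":0.03,"y":-0.035,"rz":0.016},
    {"x":0.03,"y":-0.035,"rz":0.016},
    {"x":0.03,"y":-0.035,"rz":0.016},
  ],
)

```text
schema error: expected keys x, y, z, rx, ry, rz, hand
```

play_rows(
  steps=[
    {"x":0.03,"y":-0.035,"rz":0.015},
    {"x":0.03,"y":-0.035,"rz":0.015},
    {"x":0.025,"y":-0.03,"z":-0.01,"rz":0.015},
    {"x":0.02,"y":-0.025,"z":-0.01,"rz":0.015},
    {"x":0.01,"y":-0.012,"z":-0.01},
    {},
  ],
)

```text
schema error: expected keys x, y, z, rx, ry, rz, hand
```

Run:
```python
from h import *
import pickle
o=robot.get_obs();print(o["time"],o["tool_pos"],o["ee_rot"],o["joint_positions"])
s=snapshot("wrist"); save(s,"w1"); pickle.dump(s,open("w1.pkl","wb"));print(s["T"].round(3))
```

```text
0.15 [0.17483211 0.52101847 0.20456631] [-1.57062005  0.00170409  1.2469749 ] [ 1.14387195e+00  8.77847760e-02  1.37192088e+00 -4.16079460e-08
  1.68360018e+00 -1.03102810e-01]
[[ 0.319  0.913  0.254  0.102]
 [ 0.948 -0.307 -0.085  0.545]
 [ 0.     0.268 -0.963  0.384]
 [ 0.     0.     0.     1.   ]]
```

View pics/w1.png

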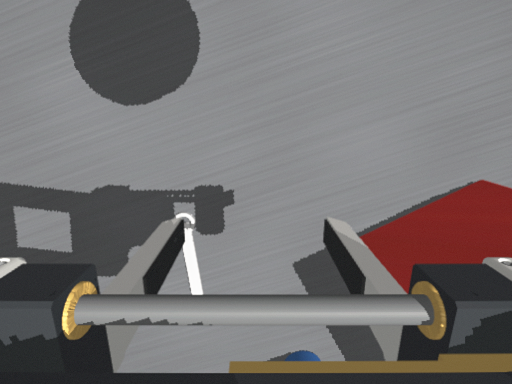

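All keys are required in each row; the wrist view is unchanged because nothing moved.

play_rows(
  steps=[
    {"x":0.03,"y":-0.034,"z":0.01,"rx":0,"ry":0,"rz":0.016,"hand":0.094},
    {"x":0.03,"y":-0.035,"z":0.01,"rx":0,"ry":0,"rz":0.016,"hand":0.094},
    {"x":0.03,"y":-0.035,"z":0.01,"rx":0,"ry":0,"rz":0.016,"hand":0.094},
    {"x":0.03,"y":-0.035,"z":0,"rx":0,"ry":0,"rz":0.016,"hand":0.094},
    {"x":0.03,"y":-0.035,"z":0,"rx":0,"ry":0,"rz":0.016,"hand":0.094},
    {"x":0.03,"y":-0.035,"z":0,"rx":0,"ry":0,"rz":0.016,"hand":0.094},
    {"x":0.03,"y":-0.035,"z":0,"rx":0,"ry":0,"rz":0.016,"hand":0.094},
    {"x":0.03,"y":-0.035,"z":0,"rx":0,"ry":0,"rz":0.016,"hand":0.094},
  ],
)

```text
time: 1.2
tool_pos: [0.4157, 0.2412, 0.2354]
ee_rot: [-1.571, -0.0, 1.376]
wrist_force: [0.7, 0.8, -0.6]
width: 0.094
```

play_rows(
  steps=[
    {"x":0.03,"y":-0.035,"z":0,"rx":0,"ry":0,"rz":0.015,"hand":0.094},
    {"x":0.03,"y":-0.035,"z":0,"rx":0,"ry":0,"rz":0.015,"hand":0.094},
    {"x":0.025,"y":-0.03,"z":-0.01,"rx":0,"ry":0,"rz":0.015,"hand":0.094},
    {"x":0.02,"y":-0.025,"z":-0.01,"rx":0,"ry":0,"rz":0.015,"hand":0.06},
    {"x":0.01,"y":-0.012,"z":-0.01,"rx":0,"ry":0,"rz":0,"hand":0.06},
    {"x":0,"y":0,"z":0,"rx":0,"ry":0,"rz":0,"hand":0.06},
  ],
)

```text
time: 1.95
tool_pos: [0.5295, 0.1051, 0.204]
ee_rot: [-1.568, 0.0, 1.434]
wrist_force: [-0.4, 0.5, -0.2]
width: 0.0677
```

Run:
```python
from h import *
import pickle
o=robot.get_obs();print(o["time"],o["tool_pos"],o["ee_rot"],o["joint_positions"],o["width"])
s=snapshot("wrist"); save(s,"w2"); pickle.dump(s,open("w2.pkl","wb"));print(s["T"].round(3))
```

```text
1.95 [0.52951027 0.1050827  0.20399012] [-1.56766990e+00  2.23315936e-04  1.43356791e+00] [ 9.05486448e-02  6.72244905e-02  1.39502567e+00  4.91499109e-04
  1.68243859e+00 -1.34296491e+00] 0.06772077849815271
[[ 0.137  0.955  0.263  0.454]
 [ 0.991 -0.133 -0.035  0.115]
 [ 0.001  0.265 -0.964  0.384]
 [ 0.     0.     0.     1.   ]]
```

View pics/w2.png

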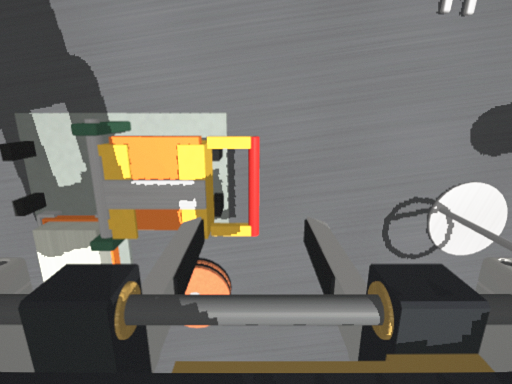

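Run:
```python
from h import *
import pickle
s=pickle.load(open("w2.pkl","rb")); P=cloud(s)
hsv=cv2.cvtColor(s["color"],cv2.COLOR_RGB2HSV);H,S,V=[hsv[...,i].astype(int) for i in range(3)]
m=((H<5)|(H>175))&(S>150)&(V>80)
m[:120]=0;m[250:]=0
v,u=np.nonzero(m);print(m.sum(),u.min(),u.max(),v.min(),v.max())
pl=plane(s,np.c_[u,v],.078); r=cv2.minAreaRect((pl[:,:2]*1000).astype(np.float32)); print(r, pl.mean(0), np.nanmedian(P[m],0))
rows=[(u[v==k].mean(),k) for k in range(v.min()+3,v.max()-2)]
c=plane(s,rows,.078);vx=np.polyfit(c[:,0],c[:,1],1);print("yaw",np.degrees(np.arctan(vx[0])))
yaw=-.136
for yaw in (-.125,-.136):
    R=np.array([[np.cos(yaw),-np.sin(yaw)],[np.sin(yaw),np.cos(yaw)]])
    print("O",np.array(r[0])-R@[0,170], "O from nest",np.array([606.6,-148.5])-R@[108,-70])
m2=(H>40)&(H<95)&(S>80)&(P[...,2]>.08)
n,l,st,ce=cv2.connectedComponentsWithStats(m2.astype(np.uint8))
for i in range(1,n):
    if st[i,4]>20: q=P[l==i];print(st[i,4],ce[i],q.min(0).round(3),q.max(0).round(3),np.percentile(q,[10,50,90],0).round(4).tolist())
```

```text
920 249 258 137 235
((535.1964721679688, 103.71538543701172), (10.301374435424805, 111.95500183105469), 82.34264373779297) [0.53361916 0.10440069 0.078     ] [0.53212956 0.10427276 0.08064381]
yaw -7.913825057802957
O [514.00176749 -64.95821799] O from nest [508.16988328 -65.58129209]
O [512.14767754 -64.71487629] O from nest [509.08792563 -64.50359917]
325 [ 87.31076923 128.91384615] [ 0.441 -0.066  0.08 ] [ 0.454 -0.041  0.094] [[0.4435, -0.063, 0.0878], [0.4477, -0.0515, 0.0926], [0.4522, -0.0424, 0.0937]]
265 [103.42641509 243.80754717] [ 0.567 -0.084  0.08 ] [ 0.579 -0.06   0.095] [[0.5678, -0.0806, 0.0867], [0.5722, -0.0706, 0.0924], [0.5771, -0.0612, 0.0936]]
```

play_rows(
  steps=[
    {"x":0.004,"y":-0.001,"z":-0.03,"rx":0,"ry":0,"rz":0,"hand":0.04},
    {"x":0,"y":0,"z":-0.03,"rx":0,"ry":0,"rz":0,"hand":0.04},
    {"x":0,"y":0,"z":-0.03,"rx":0,"ry":0,"rz":0,"hand":0.04},
    {"x":0,"y":0,"z":-0.03,"rx":0,"ry":0,"rz":0,"hand":0.04},
    {"x":0,"y":0,"z":-0.02,"rx":0,"ry":0,"rz":0,"hand":0.04},
    {"x":0,"y":0,"z":-0.008,"rx":0,"ry":0,"rz":0,"hand":0.04},
    {"x":0,"y":0,"z":0,"rx":0,"ry":0,"rz":0,"hand":0.04},
  ],
)

```text
time: 2.88
tool_pos: [0.5338, 0.1052, 0.0579]
ee_rot: [-1.571, -0.0, 1.436]
wrist_force: [-0.1, 0.3, 0.0]
width: 0.04
```

play_rows(
  steps=[
    {"x":0,"y":0,"z":0,"rx":0,"ry":0,"rz":0,"hand":0.0},
    {"x":0,"y":0,"z":0,"rx":0,"ry":0,"rz":0,"hand":0.0},
    {"x":0,"y":0,"z":0,"rx":0,"ry":0,"rz":0,"hand":0.0},
    {"x":0,"y":0,"z":0,"rx":0,"ry":0,"rz":0,"hand":0.0},
    {"x":0,"y":0,"z":0,"rx":0,"ry":0,"rz":0,"hand":0.0},
  ],
)

```text
time: 3.5
tool_pos: [0.5343, 0.104, 0.0581]
ee_rot: [-1.572, 0.0, 1.435]
wrist_force: [-0.5, -2.0, 3.2]
width: 0.0111
```

Run:
```python
from h import *
o=robot.get_obs();print(o["time"],o["tool_pos"],o["ee_rot"],o["wrist_force"],o["width"])
save(snapshot("wrist"),"w3")
# arc rows
yd=np.array([np.cos(1.4328),np.sin(1.4328)])
th=np.linspace(0,np.pi,33)
p=np.c_[np.outer(.17*np.cos(th),yd),.17*np.sin(th)]
print(np.diff(p,axis=0).round(4).tolist())
```

```text
3.5 [0.53432186 0.10402738 0.05808752] [-1.57173094e+00  4.79976784e-04  1.43481336e+00] [-0.52848398 -2.00513632  3.20007352] 0.011061727054951573
[[-0.0001, -0.0008, 0.0167], [-0.0003, -0.0024, 0.0165], [-0.0006, -0.004, 0.0162], [-0.0008, -0.0056, 0.0157], [-0.001, -0.0071, 0.0151], [-0.0012, -0.0085, 0.0143], [-0.0014, -0.0098, 0.0134], [-0.0015, -0.0111, 0.0124], [-0.0017, -0.0122, 0.0112], [-0.0018, -0.0133, 0.0099], [-0.002, -0.0142, 0.0086], [-0.0021, -0.0149, 0.0071], [-0.0022, -0.0156, 0.0056], [-0.0022, -0.016, 0.0041], [-0.0023, -0.0163, 0.0024], [-0.0023, -0.0165, 0.0008], [-0.0023, -0.0165, -0.0008], [-0.0023, -0.0163, -0.0024], [-0.0022, -0.016, -0.0041], [-0.0022, -0.0156, -0.0056], [-0.0021, -0.0149, -0.0071], [-0.002, -0.0142, -0.0086], [-0.0018, -0.0133, -0.0099], [-0.0017, -0.0122, -0.0112], [-0.0015, -0.0111, -0.0124], [-0.0014, -0.0098, -0.0134], [-0.0012, -0.0085, -0.0143], [-0.001, -0.0071, -0.0151], [-0.0008, -0.0056, -0.0157], [-0.0006, -0.004, -0.0162], [-0.0003, -0.0024, -0.0165], [-0.0001, -0.0008, -0.0167]]
```

View pics/w3.png

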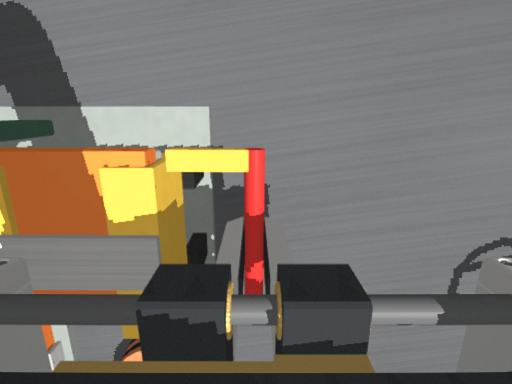

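play_rows(
  steps=[
    {"x":0,"y":-0.002,"z":0.0167,"rx":0,"ry":0,"rz":0,"hand":0.0},
    {"x":-0.0004,"y":-0.0024,"z":0.0165,"rx":0,"ry":0,"rz":0,"hand":0.0},
    {"x":-0.0006,"y":-0.004,"z":0.0162,"rx":0,"ry":0,"rz":0,"hand":0.0},
    {"x":-0.0008,"y":-0.0056,"z":0.0157,"rx":0,"ry":0,"rz":0,"hand":0.0},
    {"x":-0.001,"y":-0.0071,"z":0.0151,"rx":0,"ry":0,"rz":0,"hand":0.0},
    {"x":-0.0012,"y":-0.0085,"z":0.0143,"rx":0,"ry":0,"rz":0,"hand":0.0},
    {"x":-0.0014,"y":-0.0098,"z":0.0134,"rx":0,"ry":0,"rz":0,"hand":0.0},
    {"x":-0.0015,"y":-0.0111,"z":0.0124,"rx":0,"ry":0,"rz":0,"hand":0.0},
  ],
)

```text
time: 4.55
tool_pos: [0.5277, 0.0568, 0.1804]
ee_rot: [-1.573, -0.007, 1.437]
wrist_force: [1.7, 7.9, 0.5]
width: 0.0112
```

Run:
```python
from h import *
o=robot.get_obs();print(o["time"],o["tool_pos"],o["ee_rot"],o["wrist_force"],o["wrist_torque"],o["width"])
save(snapshot("wrist"),"w4");save(snapshot("scene"),"s4")
```

```text
4.55 [0.5276796  0.05678234 0.18035471] [-1.57318732 -0.00693568  1.43726969] [1.73740046 7.87030685 0.49694884] [ 1.60619931 -0.53155971 -0.06759768] 0.011210281308599312
```

View pics/s4.png

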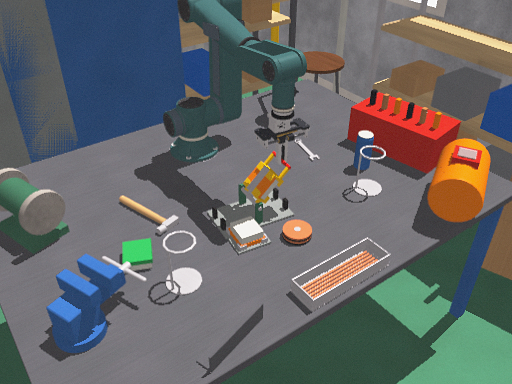

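play_rows(
  steps=[
    {"x":-0.0015,"y":-0.0115,"z":0.0112,"rx":0,"ry":0,"rz":0,"hand":0.0},
    {"x":-0.0018,"y":-0.0128,"z":0.0102,"rx":0,"ry":0,"rz":0,"hand":0.0},
    {"x":-0.002,"y":-0.0138,"z":0.009,"rx":0,"ry":0,"rz":0,"hand":0.0},
    {"x":-0.0021,"y":-0.0147,"z":0.0075,"rx":0,"ry":0,"rz":0,"hand":0.0},
    {"x":-0.0022,"y":-0.0156,"z":0.0056,"rx":0,"ry":0,"rz":0,"hand":0.0},
    {"x":-0.0022,"y":-0.016,"z":0.0041,"rx":0,"ry":0,"rz":0,"hand":0.0},
    {"x":-0.0023,"y":-0.0163,"z":0.0024,"rx":0,"ry":0,"rz":0,"hand":0.0},
    {"x":-0.0023,"y":-0.0165,"z":0.0008,"rx":0,"ry":0,"rz":0,"hand":0.0},
  ],
)

```text
time: 5.65
tool_pos: [0.5109, -0.063, 0.2322]
ee_rot: [-1.575, -0.001, 1.436]
wrist_force: [0.2, 2.0, 5.0]
width: 0.0108
```

Run:
```python
from h import *
o=robot.get_obs();print(o["time"],o["tool_pos"],o["ee_rot"],o["wrist_force"],o["wrist_torque"],o["width"])
save(snapshot("wrist"),"w5")
s=snapshot("scene");cv2.imwrite("pics/s5.png",cv2.cvtColor(cv2.resize(s["color"][100:280,170:330],None,fx=3.3,fy=3.3),cv2.COLOR_RGB2BGR))
```

```text
5.65 [ 0.5109192  -0.06296315  0.23219652] [-1.57485137e+00 -1.23116603e-03  1.43599508e+00] [0.16070406 1.97368822 5.03135734] [ 0.74917103 -0.20837577 -0.00190906] 0.010763120174114063
```

View pics/s5.png

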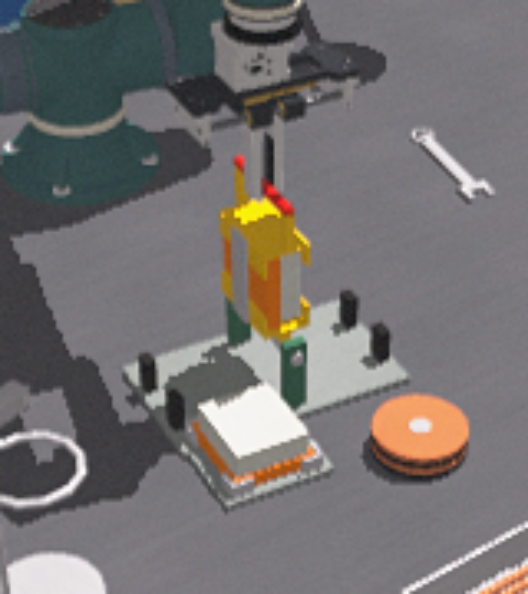

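play_rows(
  steps=[
    {"x":-0.0023,"y":-0.0175,"z":0.001,"rx":0,"ry":0,"rz":0,"hand":0.0},
    {"x":-0.0023,"y":-0.017,"z":-0.001,"rx":0,"ry":0,"rz":0,"hand":0.0},
    {"x":-0.0022,"y":-0.0163,"z":-0.0041,"rx":0,"ry":0,"rz":0,"hand":0.0},
    {"x":-0.0022,"y":-0.0156,"z":-0.0056,"rx":0,"ry":0,"rz":0,"hand":0.0},
    {"x":-0.0021,"y":-0.0149,"z":-0.0071,"rx":0,"ry":0,"rz":0,"hand":0.0},
    {"x":-0.002,"y":-0.0142,"z":-0.0086,"rx":0,"ry":0,"rz":0,"hand":0.0},
    {"x":-0.0018,"y":-0.0133,"z":-0.0099,"rx":0,"ry":0,"rz":0,"hand":0.0},
    {"x":-0.0017,"y":-0.0122,"z":-0.0112,"rx":0,"ry":0,"rz":0,"hand":0.0},
  ],
)

```text
time: 6.75
tool_pos: [0.4932, -0.1851, 0.1807]
ee_rot: [-1.569, -0.0, 1.435]
wrist_force: [-1.6, -0.1, -1.7]
width: 0.0107
```

Run:
```python
from h import *
o=robot.get_obs();print(o["time"],o["tool_pos"],o["ee_rot"],o["wrist_force"],o["wrist_torque"],o["width"])
save(snapshot("wrist"),"w6")
s=snapshot("scene");cv2.imwrite("pics/s6.png",cv2.cvtColor(cv2.resize(s["color"][100:280,170:330],None,fx=3.3,fy=3.3),cv2.COLOR_RGB2BGR))
```

```text
6.75 [ 0.49322858 -0.18506694  0.18073225] [-1.56862961e+00 -1.89720349e-04  1.43476532e+00] [-1.60782741 -0.08623244 -1.71875711] [0.32741084 0.36005202 0.04514618] 0.010748119271411173
```

View pics/s6.png

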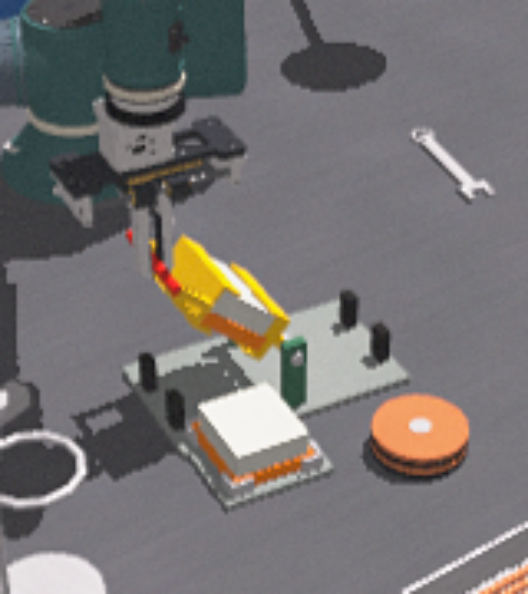

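View pics/w6.png

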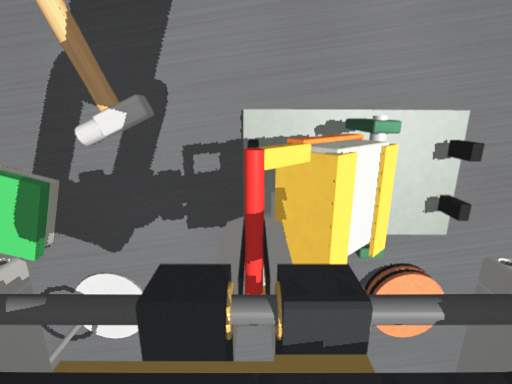

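play_rows(
  steps=[
    {"x":-0.0015,"y":-0.0111,"z":-0.0124,"rx":0,"ry":0,"rz":0,"hand":0.0},
    {"x":-0.0014,"y":-0.0098,"z":-0.0134,"rx":0,"ry":0,"rz":0,"hand":0.0},
    {"x":-0.0012,"y":-0.0085,"z":-0.0143,"rx":0,"ry":0,"rz":0,"hand":0.0},
    {"x":-0.001,"y":-0.0071,"z":-0.0151,"rx":0,"ry":0,"rz":0,"hand":0.0},
    {"x":-0.0008,"y":-0.0056,"z":-0.0157,"rx":0,"ry":0,"rz":0,"hand":0.0},
    {"x":-0.0006,"y":-0.004,"z":-0.0162,"rx":0,"ry":0,"rz":0,"hand":0.0},
    {"x":-0.0002,"y":-0.0014,"z":-0.01,"rx":0,"ry":0,"rz":0,"hand":0.0},
    {"x":-0.0001,"y":-0.001,"z":-0.009,"rx":0,"ry":0,"rz":0,"hand":0.0},
  ],
)

```text
time: 7.85
tool_pos: [0.487, -0.2324, 0.0752]
ee_rot: [-1.57, -0.001, 1.435]
wrist_force: [-4.8, 2.2, -1.4]
width: 0.0111
```

Run:
```python
from h import *
o=robot.get_obs();print(o["time"],o["tool_pos"],o["ee_rot"],o["wrist_force"],o["wrist_torque"],o["width"])
```

```text
7.85 [ 0.48702381 -0.23241881  0.07516841] [-1.56979688e+00 -8.59065757e-04  1.43511254e+00] [-4.82414411  2.19721404 -1.35426974] [ 0.64703274  0.88743511 -0.05533324] 0.011057565585249358
```

play_rows(
  steps=[
    {"x":0,"y":0,"z":-0.006,"rx":0,"ry":0,"rz":0,"hand":0.0},
    {"x":0,"y":0,"z":-0.005,"rx":0,"ry":0,"rz":0,"hand":0.0},
    {"x":0,"y":0,"z":-0.003,"rx":0,"ry":0,"rz":0,"hand":0.0},
    {"x":0,"y":0,"z":-0.001,"rx":0,"ry":0,"rz":0,"hand":0.0},
  ],
)

```text
time: 8.35
tool_pos: [0.4872, -0.2328, 0.0649]
ee_rot: [-1.571, 0.001, 1.435]
wrist_force: [-12.9, 4.8, 16.3]
width: 0.0109
```

Run:
```python
from h import *
o=robot.get_obs();print(o["time"],o["tool_pos"],o["ee_rot"],o["wrist_force"],o["wrist_torque"],o["width"])
s=snapshot("scene");cv2.imwrite("pics/s7.png",cv2.cvtColor(cv2.resize(s["color"][130:280,170:330],None,fx=4,fy=4),cv2.COLOR_RGB2BGR))
```

```text
8.35 [ 0.4872228  -0.2327576   0.06486778] [-1.57126609e+00  8.76207580e-04  1.43536944e+00] [-12.85405755   4.79212744  16.32428769] [ 1.06588735  2.25342517 -0.13385821] 0.010884760453904683
```

View pics/s7.png

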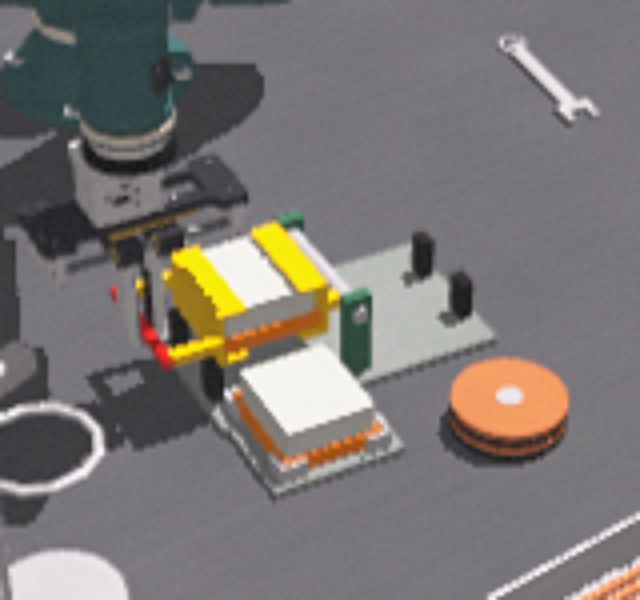

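play_rows(
  steps=[
    {"x":0,"y":0,"z":0.002,"rx":0,"ry":0,"rz":0,"hand":0.0},
    {"x":0,"y":0,"z":0,"rx":0,"ry":0,"rz":0,"hand":0.04},
    {"x":0,"y":0,"z":0,"rx":0,"ry":0,"rz":0,"hand":0.04},
    {"x":0,"y":0,"z":0.03,"rx":0,"ry":0,"rz":0,"hand":0.04},
    {"x":0,"y":0,"z":0.05,"rx":0,"ry":0,"rz":0,"hand":0.04},
    {"x":0,"y":0.02,"z":0.05,"rx":0,"ry":0,"rz":0,"hand":0.01},
    {"x":-0.003,"y":0.04,"z":0.02,"rx":0,"ry":0,"rz":0,"hand":0.01},
    {"x":-0.003,"y":0.04,"z":0,"rx":0,"ry":0,"rz":0,"hand":0.01},
  ],
)

```text
time: 9.4
tool_pos: [0.4837, -0.1327, 0.2167]
ee_rot: [-1.58, 0.002, 1.434]
wrist_force: [1.1, -0.1, 0.4]
width: 0.0133
```

Run:
```python
from h import *
import pickle
o=robot.get_obs();print(o["time"],o["tool_pos"],o["ee_rot"],o["wrist_force"],o["wrist_torque"],o["width"])
s=snapshot("wrist");save(s,"w8");pickle.dump(s,open("w8.pkl","wb"))
t=snapshot("scene");pickle.dump(t,open("s8.pkl","wb"))
cv2.imwrite("pics/s8.png",cv2.cvtColor(cv2.resize(t["color"][130:280,170:330],None,fx=4,fy=4),cv2.COLOR_RGB2BGR))
```

```text
9.4 [ 0.48374306 -0.13270311  0.21670261] [-1.57991311  0.00166888  1.43433844] [ 1.07353861 -0.07836686  0.40658651] [0.01540684 0.02452839 0.00240701] 0.013348823954216296
```

View pics/s8.png

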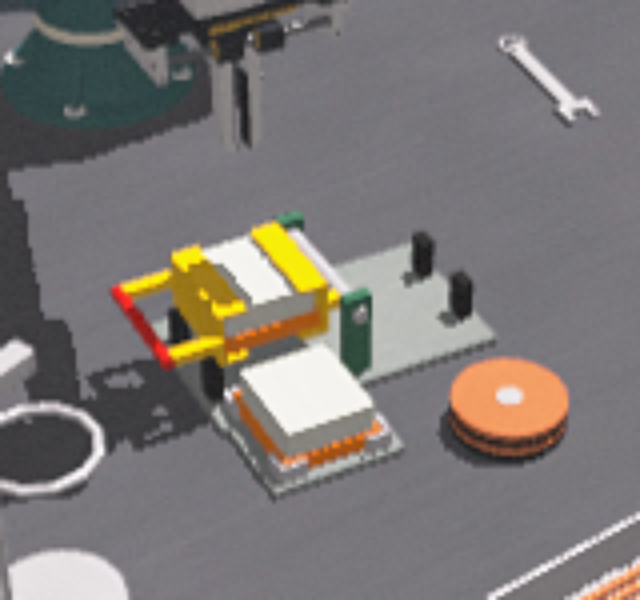

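View pics/w8.png

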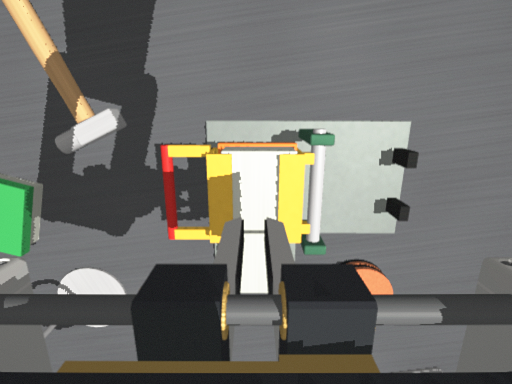

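Run:
```python
from h import *
import pickle
s=pickle.load(open("w8.pkl","rb")); P=cloud(s)
hsv=cv2.cvtColor(s["color"],cv2.COLOR_RGB2HSV);H,S,V=[hsv[...,i].astype(int) for i in range(3)]
O=np.array([.5105,-.0646]);a=-.138;R=np.array([[np.cos(a),-np.sin(a)],[np.sin(a),np.cos(a)]])
F=lambda w:((np.atleast_2d(w)[:,:2]-O)@R*1000).round(1)
mo=(H>5)&(H<17)&(S>180); mo[:130]=0;mo[160:]=0
v,u=np.nonzero(mo);print("orange",u.min(),u.max(),v.min(),v.max())
print("lid edge outer F",F(plane(s,[[u.mean(),v.min()-.5],[u.min(),v.min()],[u.max(),v.min()]],.0685)), "depth",np.nanmedian(P[mo],0))
my=(H>20)&(H<32)&(S>150)
for r in (170,185,200,210):
    c=np.nonzero(my[r,180:320])[0]+180; sp=np.split(c,np.nonzero(np.diff(c)>3)[0]+1); sp=[x for x in sp if len(x)>8]
    print(r,[(x[0],x[-1]) for x in sp])
    if len(sp)>=2:
        l,rr=sp[0][-1]+.5,sp[-1][0]-.5; pl=plane(s,[[l,r],[rr,r]],.1015);print(F(pl).tolist(), F(pl.mean(0)))
mt=(S<40)&(V>150)&(P[...,2]>.085);mt[:140]=0;mt[220:]=0;mt[:,:225]=0;mt[:,290:]=0
v,u=np.nonzero(mt);print("tin base top",v.min(),F(plane(s,[[u[v<v.min()+2].mean(),v.min()-.5]],.0945)),np.nanmedian(P[mt],0))
mr=((H<5)|(H>175))&(S>150)&(V>80);mr[:,:150]=0;mr[:,185:]=0;mr[:130]=0;mr[245:]=0
v,u=np.nonzero(mr);print("bar",F(plane(s,[[u.mean(),v.mean()]],.078)),np.nanmedian(P[mr],0))
```

```text
orange 167 297 143 157
lid edge outer F [[ -57.4  -80.2]
 [ -56.8 -170. ]
 [ -56.9  -22.4]] depth [ 0.44585583 -0.13777256  0.06174712]
170 [(np.int64(207), np.int64(230)), (np.int64(280), np.int64(295))]
[[-32.6, -95.8], [-32.7, -44.5]] [[-32.7 -70.2]]
185 [(np.int64(208), np.int64(231)), (np.int64(280), np.int64(302))]
[[-16.4, -95.1], [-16.4, -44.1]] [[-16.4 -69.6]]
200 [(np.int64(208), np.int64(231)), (np.int64(279), np.int64(301))]
[[0.4, -95.5], [0.3, -44.7]] [[  0.4 -70.1]]
210 [(np.int64(209), np.int64(231)), (np.int64(278), np.int64(301))]
[[11.8, -95.7], [11.8, -45.5]] [[ 11.8 -70.6]]
tin base top 150 [[-53.2 -69.1]] [ 0.4818075  -0.1302241   0.09486041]
bar [[  -3.2 -169.5]] [ 0.48303198 -0.23128742  0.08028677]
```

play_rows(
  steps=[
    {"x":-0.03,"y":0.005,"z":0,"rx":0,"ry":0,"rz":0,"hand":0.01},
    {"x":-0.028,"y":0.004,"z":0,"rx":0,"ry":0,"rz":0,"hand":0.01},
    {"x":0,"y":0,"z":-0.04,"rx":0,"ry":0,"rz":0,"hand":0.01},
    {"x":0,"y":0,"z":-0.04,"rx":0,"ry":0,"rz":0,"hand":0.01},
    {"x":0,"y":0,"z":-0.02,"rx":0,"ry":0,"rz":0,"hand":0.01},
    {"x":0,"y":0,"z":0,"rx":0,"ry":0,"rz":0,"hand":0.01},
  ],
)

```text
time: 10.25
tool_pos: [0.4226, -0.1239, 0.1113]
ee_rot: [-1.568, -0.001, 1.435]
wrist_force: [-0.0, 0.3, 1.1]
width: 0.0099
```

Run:
```python
from h import *
import pickle
o=robot.get_obs();print(o["time"],o["tool_pos"],o["ee_rot"],o["wrist_force"],o["width"])
O=np.array([.5105,-.0646]);a=-.138;R=np.array([[np.cos(a),-np.sin(a)],[np.sin(a),np.cos(a)]])
print(((o["tool_pos"][:2]-O)@R*1000).round(1))
s=snapshot("wrist");save(s,"w9")
```

```text
10.25 [ 0.42264531 -0.12393589  0.11133014] [-1.56820078e+00 -6.45871672e-04  1.43460292e+00] [-0.00717632  0.30625905  1.06263422] 0.009894800471025167
[-78.9 -70.9]
```

View pics/w9.png

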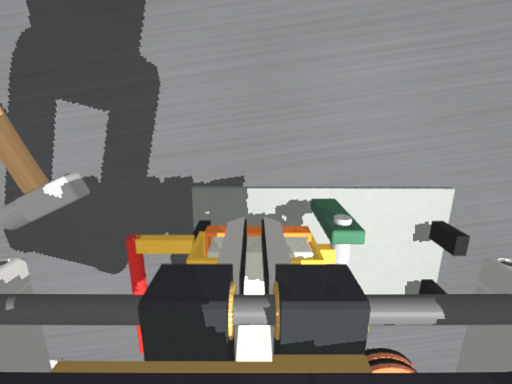

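play_rows(
  steps=[
    {"x":0,"y":0.001,"z":-0.02,"rx":0,"ry":0,"rz":0,"hand":0.01},
    {"x":0,"y":0,"z":-0.02,"rx":0,"ry":0,"rz":0,"hand":0.01},
    {"x":0,"y":0,"z":-0.013,"rx":0,"ry":0,"rz":0,"hand":0.01},
    {"x":0,"y":0,"z":0,"rx":0,"ry":0,"rz":0,"hand":0.01},
  ],
)

```text
time: 10.8
tool_pos: [0.4234, -0.1229, 0.06]
ee_rot: [-1.571, -0.0, 1.435]
wrist_force: [0.5, -0.0, -0.3]
width: 0.01
```

Run:
```python
from h import *
o=robot.get_obs();print(o["time"],o["tool_pos"],o["ee_rot"],o["wrist_force"],o["width"])
O=np.array([.5105,-.0646]);a=-.138;R=np.array([[np.cos(a),-np.sin(a)],[np.sin(a),np.cos(a)]])
print(((o["tool_pos"][:2]-O)@R*1000).round(1))
s=snapshot("wrist");save(s,"w10")
```

```text
10.8 [ 0.42339256 -0.12290995  0.06000878] [-1.57059814e+00 -1.10739253e-04  1.43488556e+00] [ 0.5072467  -0.03065662 -0.27097789] 0.010020899655914992
[-78.3 -69.7]
```

View pics/w10.png

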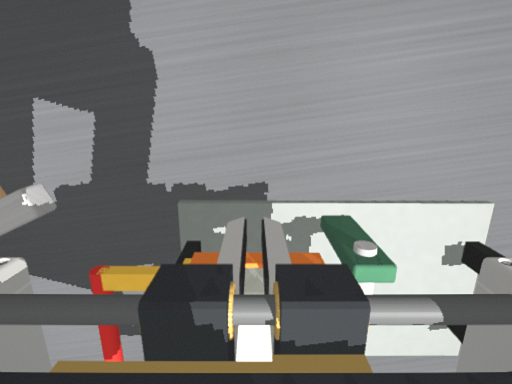

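play_rows(
  steps=[
    {"x":0.006,"y":-0.0008,"z":0,"rx":0,"ry":0,"rz":0,"hand":0.01},
    {"x":0.006,"y":-0.0008,"z":0,"rx":0,"ry":0,"rz":0,"hand":0.01},
    {"x":0.006,"y":-0.0009,"z":0,"rx":0,"ry":0,"rz":0,"hand":0.01},
    {"x":0.006,"y":-0.0008,"z":0,"rx":0,"ry":0,"rz":0,"hand":0.01},
    {"x":0.006,"y":-0.0008,"z":0,"rx":0,"ry":0,"rz":0,"hand":0.01},
    {"x":0.006,"y":-0.0009,"z":0,"rx":0,"ry":0,"rz":0,"hand":0.01},
    {"x":0.006,"y":-0.0008,"z":0,"rx":0,"ry":0,"rz":0,"hand":0.01},
    {"x":0.006,"y":-0.0008,"z":0,"rx":0,"ry":0,"rz":0,"hand":0.01},
  ],
)

```text
time: 11.85
tool_pos: [0.4696, -0.1295, 0.0607]
ee_rot: [-1.566, 0.001, 1.435]
wrist_force: [-7.3, -0.7, 6.4]
width: 0.0103
```

```bash
cat > st.py <<'E'
from h import *
import sys
o=robot.get_obs();print(o["time"],o["tool_pos"],o["ee_rot"],o["wrist_force"],o["width"])
O=np.array([.5105,-.0646]);a=-.138;R=np.array([[np.cos(a),-np.sin(a)],[np.sin(a),np.cos(a)]])
print(((o["tool_pos"][:2]-O)@R*1000).round(1))
s=snapshot("wrist");save(s,"w"+sys.argv[1])
t=snapshot("scene");cv2.imwrite("pics/s%s.png"%sys.argv[1],cv2.cvtColor(cv2.resize(t["color"][130:280,170:330],None,fx=4,fy=4),cv2.COLOR_RGB2BGR))
E
python3 st.py 11
```

```text
11.85 [ 0.46958782 -0.12952413  0.06068239] [-1.56556028e+00  7.98792427e-04  1.43507557e+00] [-7.34177256 -0.72787534  6.42931687] 0.01025273620205592
[-31.6 -69.9]
```

View pics/s11.png

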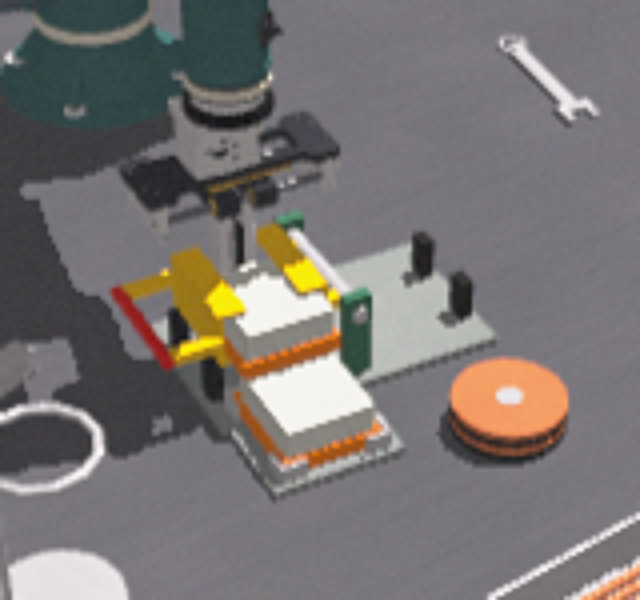

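play_rows(
  steps=[
    {"x":0.006,"y":-0.0008,"z":0,"rx":0,"ry":0,"rz":0,"hand":0.01},
    {"x":0.006,"y":-0.0008,"z":0,"rx":0,"ry":0,"rz":0,"hand":0.01},
    {"x":0.006,"y":-0.0009,"z":0,"rx":0,"ry":0,"rz":0,"hand":0.01},
    {"x":0.006,"y":-0.0008,"z":0,"rx":0,"ry":0,"rz":0,"hand":0.01},
    {"x":0.006,"y":-0.0008,"z":0,"rx":0,"ry":0,"rz":0,"hand":0.01},
    {"x":0.006,"y":-0.0009,"z":0,"rx":0,"ry":0,"rz":0,"hand":0.01},
    {"x":0.006,"y":-0.0008,"z":0,"rx":0,"ry":0,"rz":0,"hand":0.01},
    {"x":0.006,"y":-0.0008,"z":0,"rx":0,"ry":0,"rz":0,"hand":0.01},
  ],
)

```text
time: 12.95
tool_pos: [0.5179, -0.1361, 0.0603]
ee_rot: [-1.567, 0.001, 1.435]
wrist_force: [-5.7, -0.6, 5.2]
width: 0.01
```

```bash
python3 st.py 12
```

```text
12.95 [ 0.5179189  -0.13611177  0.06026443] [-1.56661133e+00  5.80554174e-04  1.43503674e+00] [-5.66166555 -0.5826316   5.20480054] 0.009973106307869203
[ 17.2 -69.8]
```

View pics/s12.png

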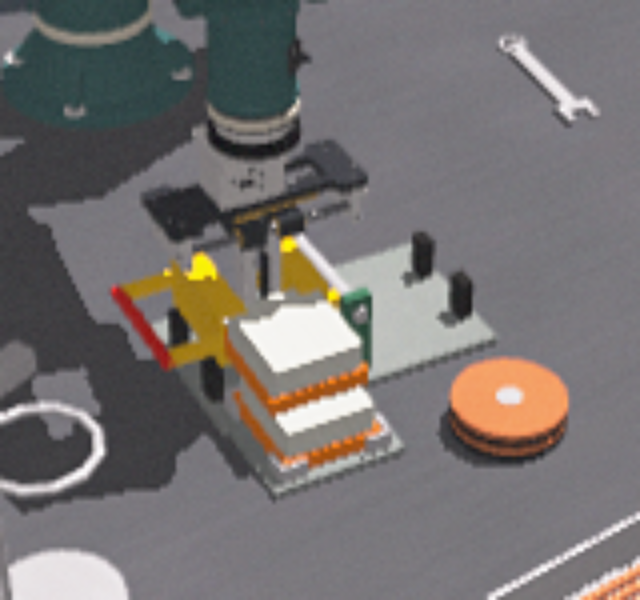

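View pics/w12.png

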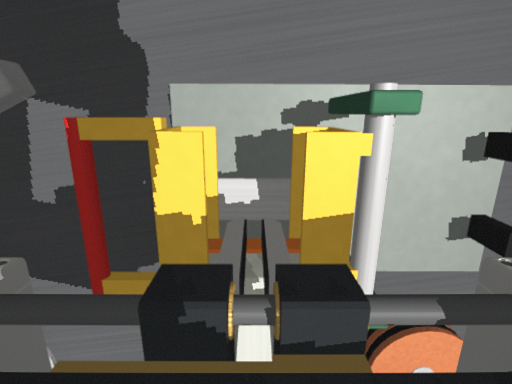

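play_rows(
  steps=[
    {"x":0.005,"y":-0.0007,"z":0,"rx":0,"ry":0,"rz":0,"hand":0.01},
    {"x":0.005,"y":-0.0007,"z":0,"rx":0,"ry":0,"rz":0,"hand":0.01},
    {"x":0.005,"y":-0.0007,"z":0,"rx":0,"ry":0,"rz":0,"hand":0.01},
    {"x":0.005,"y":-0.0007,"z":0,"rx":0,"ry":0,"rz":0,"hand":0.01},
    {"x":0.004,"y":-0.0006,"z":0,"rx":0,"ry":0,"rz":0,"hand":0.01},
    {"x":0.002,"y":-0.0003,"z":0,"rx":0,"ry":0,"rz":0,"hand":0.01},
    {"x":0,"y":0,"z":0,"rx":0,"ry":0,"rz":0,"hand":0.01},
  ],
)

```text
time: 13.92
tool_pos: [0.5456, -0.1394, 0.0596]
ee_rot: [-1.571, -0.001, 1.435]
wrist_force: [-1.1, 0.4, -2.6]
width: 0.0098
```

```bash
python3 st.py 13
cat > ms.py <<'E'
from h import *
import sys
O=np.array([.5105,-.0646]);a=-.138;R=np.array([[np.cos(a),-np.sin(a)],[np.sin(a),np.cos(a)]])
F=lambda w:((np.atleast_2d(w)[:,:2]-O)@R*1000).round(1)
for n in ("top","scene"):
    s=snapshot(n); P=cloud(s); cv2.imwrite("pics/%s_%s.png"%(n,sys.argv[1]),cv2.cvtColor(cv2.resize(s["color"][110:270,190:345],None,fx=3.6,fy=3.6),cv2.COLOR_RGB2BGR))
    hsv=cv2.cvtColor(s["color"],cv2.COLOR_RGB2HSV);H,S,V=[hsv[...,i].astype(int) for i in range(3)]
    f=((P[...,:2]-O)@R)*1000; Z=P[...,2]
    m=(f[...,0]>50)&(f[...,0]<180)&(f[...,1]>-130)&(f[...,1]<-10)&(Z>.084)&(Z<.1)&(S<60)
    v,u=np.nonzero(m); pl=plane(s,np.c_[u,v],.092)
    r=cv2.minAreaRect((pl[:,:2]*1000).astype(np.float32)); 
    print(n,m.sum(),r,"F",F(np.array(r[0])/1000),"z",np.nanmedian(Z[m]))
    m=(f[...,0]>50)&(f[...,0]<180)&(f[...,1]>-130)&(f[...,1]<-10)&(Z>.04)&(Z<.055)&(S<60)
    if m.sum()>10: print("low",m.sum(),np.percentile(f[m],[2,50,98],0).round(1).tolist())
E
python3 ms.py 13
```

```text
13.925 [ 0.54564296 -0.13943839  0.05961763] [-1.57113269e+00 -5.96945541e-04  1.43512352e+00] [-1.05979405  0.38603934 -2.62942384] 0.009775176931680927
[ 45.1 -69.3]
top 14 ((606.8363037109375, -112.6907958984375), (89.86803436279297, 11.902642250061035), 6.420403957366943) F [[102.  -34.4]] z 0.09067425557046582
scene 518 ((603.41650390625, -140.31500244140625), (95.3964614868164, 116.49122619628906), 78.82657623291016) F [[102.4 -62.2]] z 0.09348313746023462
low 69 [[71.9, -111.2], [152.6, -89.0], [158.9, -30.8]]
```

View pics/s13.png

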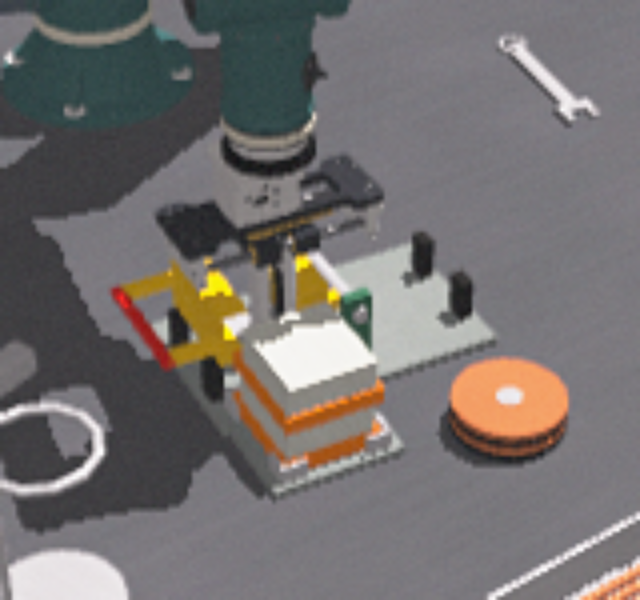

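View pics/top_13.png

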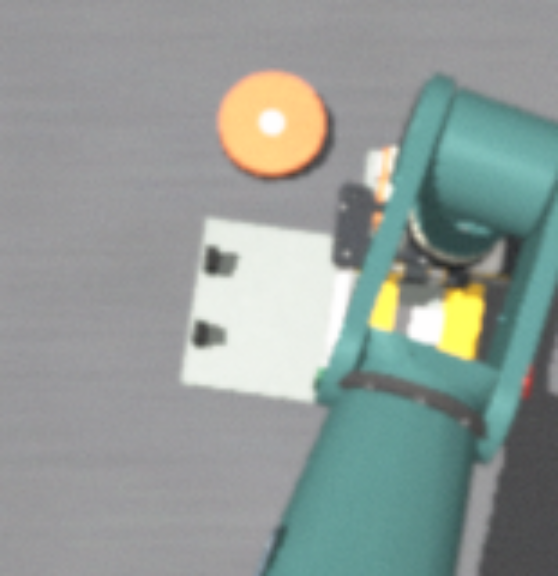

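play_rows(
  steps=[
    {"x":0.002,"y":-0.0004,"z":0,"rx":0,"ry":0,"rz":0,"hand":0.01},
    {"x":0.002,"y":-0.0005,"z":0,"rx":0,"ry":0,"rz":0,"hand":0.01},
    {"x":0,"y":0,"z":0,"rx":0,"ry":0,"rz":0,"hand":0.01},
    {"x":-0.01,"y":0.0014,"z":0,"rx":0,"ry":0,"rz":0,"hand":0.01},
    {"x":-0.01,"y":0.0014,"z":0.02,"rx":0,"ry":0,"rz":0,"hand":0.01},
    {"x":-0.03,"y":0.004,"z":0.05,"rx":0,"ry":0,"rz":0,"hand":0.01},
    {"x":-0.06,"y":0.008,"z":0.05,"rx":0,"ry":0,"rz":0,"hand":0.01},
    {"x":-0.06,"y":0.008,"z":0.03,"rx":0,"ry":0,"rz":0,"hand":0.01},
  ],
)

```text
time: 15.12
tool_pos: [0.3957, -0.1203, 0.2017]
ee_rot: [-1.577, 0.002, 1.435]
wrist_force: [0.1, -0.0, 0.7]
width: 0.0101
```

```bash
python3 st.py 14; python3 ms.py 14
```

```text
15.125 [ 0.39566477 -0.12026962  0.2017036 ] [-1.57730681  0.00200584  1.43529721] [ 0.06224334 -0.04151987  0.65636852] 0.010078893331064213
[-106.1  -70.9]
top 693 ((608.0706176757812, -139.3133087158203), (94.34465789794922, 93.53050994873047), 81.6807632446289) F [[106.9 -60.6]] z 0.09117859537964246
scene 495 ((615.0707397460938, -140.91871643066406), (96.47601318359375, 104.28034973144531), 81.25841522216797) F [[114.1 -61.2]] z 0.09334207844401643
low 42 [[75.5, -111.4], [151.4, -103.1], [159.6, -27.3]]
```

View pics/top_14.png

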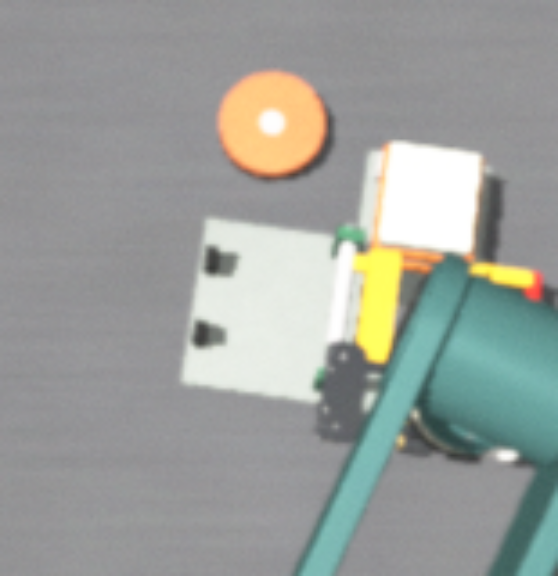

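View pics/s14.png

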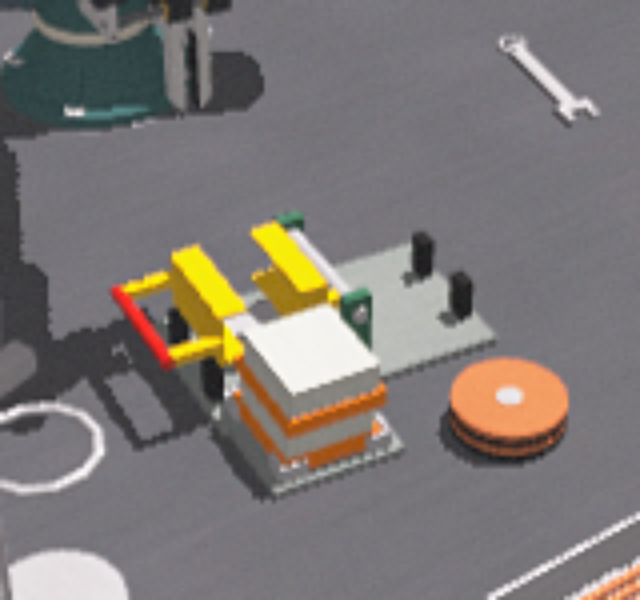

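View pics/w14.png

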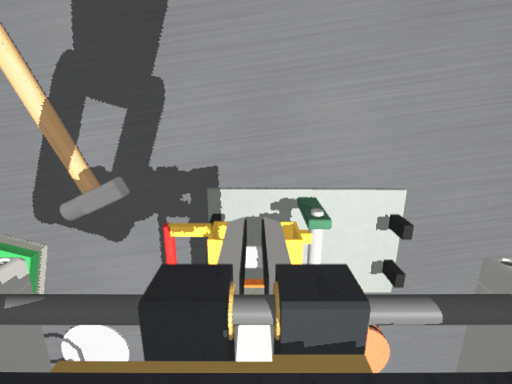

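```bash
cat > m2.py <<'E'
from h import *
import sys
O=np.array([.5105,-.0646]);a=-.138;R=np.array([[np.cos(a),-np.sin(a)],[np.sin(a),np.cos(a)]])
F=lambda w:((np.atleast_2d(w)[:,:2]-O)@R*1000).round(1)
for n in ("top","scene"):
    s=snapshot(n); P=cloud(s)
    hsv=cv2.cvtColor(s["color"],cv2.COLOR_RGB2HSV);H,S,V=[hsv[...,i].astype(int) for i in range(3)]
    f=((P[...,:2]-O)@R)*1000; Z=P[...,2]
    m=(f[...,0]>50)&(f[...,0]<180)&(f[...,1]>-130)&(f[...,1]<-18)&(Z>.084)&(Z<.1)&(S<40)&(V>150)
    m=cv2.morphologyEx(m.astype(np.uint8),cv2.MORPH_OPEN,np.ones((3,3)))
    ct,_=cv2.findContours(m,cv2.RETR_EXTERNAL,cv2.CHAIN_APPROX_NONE); c=max(ct,key=cv2.contourArea)
    mm=np.zeros_like(m); cv2.drawContours(mm,[c],-1,1,-1); v,u=np.nonzero(mm); pl=plane(s,np.c_[u,v],.092)
    r=cv2.minAreaRect((pl[:,:2]*1000).astype(np.float32)); print(n,mm.sum(),r,"F",F(np.array(r[0])/1000))
    q=P[mm>0]; A=np.c_[(q[:,:2]-q[:,:2].mean(0)),np.ones(len(q))]; k=~np.isnan(q[:,2]); print("tilt,z",np.linalg.lstsq(A[k],q[k,2],rcond=None)[0].round(4))
    c=s["color"][135:195,265:345] if n=="top" else s["color"][195:265,215:285]
    cv2.imwrite("pics/z_%s_%s.png"%(n,sys.argv[1]),cv2.cvtColor(cv2.resize(c,None,fx=8,fy=8,interpolation=cv2.INTER_CUBIC),cv2.COLOR_RGB2BGR))
print("lower at start: top",F(np.array([.6058,-.14975])),"scene",F(np.array([.6075,-.1471])))
E
python3 m2.py 15
```

```text
top 687 ((607.3157348632812, -145.86859130859375), (80.72856140136719, 92.56438446044922), 82.42697143554688) F [[107.1 -67.2]]
tilt,z [-0.0019 -0.0041  0.0911]
scene 416 ((608.5496215820312, -143.15469360351562), (79.84542083740234, 89.80951690673828), 82.55655670166016) F [[107.9 -64.3]]
tilt,z [ 0.0029 -0.0071  0.094 ]
lower at start: top [[106.1 -71.2]] scene [[107.4 -68.4]]
```

View pics/z_scene_15.png

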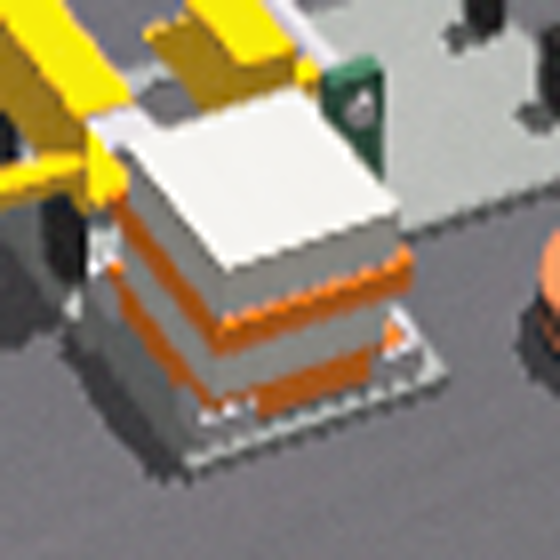

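play_rows(
  steps=[
    {"x":0.03,"y":-0.004,"z":0.01,"rx":0,"ry":0,"rz":0,"hand":0.01},
    {"x":0.05,"y":-0.007,"z":0,"rx":0,"ry":0,"rz":0,"hand":0.01},
    {"x":0.05,"y":-0.007,"z":0,"rx":0,"ry":0,"rz":0,"hand":0.01},
    {"x":0.05,"y":-0.007,"z":0,"rx":0,"ry":0,"rz":0,"hand":0.01},
    {"x":0.05,"y":-0.007,"z":0,"rx":0,"ry":0,"rz":0,"hand":0.01},
    {"x":0.02,"y":-0.0026,"z":0,"rx":0,"ry":0,"rz":0,"hand":0.01},
    {"x":0,"y":0,"z":0,"rx":0,"ry":0,"rz":0,"hand":0.01},
    {"x":0,"y":0,"z":0,"rx":0,"ry":0,"rz":0,"hand":0.01},
  ],
)

```text
time: 16.42
tool_pos: [0.6457, -0.1544, 0.2059]
ee_rot: [-1.568, -0.001, 1.435]
wrist_force: [0.3, 0.1, -0.1]
width: 0.0097
```

Run:
```python
from h import *
import pickle
o=robot.get_obs();print(o["time"],o["tool_pos"],o["wrist_force"])
s=snapshot("wrist");pickle.dump(s,open("w16.pkl","wb"));save(s,"w16")
```

```text
16.425 [ 0.64568039 -0.15438173  0.2059049 ] [ 0.27388624  0.05040196 -0.06645659]
```

View pics/w16.png

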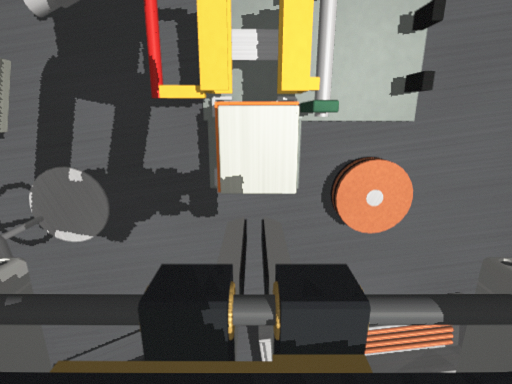

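play_rows(
  steps=[
    {"x":-0.01,"y":0.03,"z":0,"rx":0,"ry":0,"rz":0,"hand":0.0},
    {"x":-0.01,"y":0.03,"z":0,"rx":0,"ry":0,"rz":0,"hand":0.0},
    {"x":-0.009,"y":0.025,"z":0,"rx":0,"ry":0,"rz":0,"hand":0.0},
    {"x":0,"y":0,"z":-0.04,"rx":0,"ry":0,"rz":0,"hand":0.0},
    {"x":0,"y":0,"z":-0.04,"rx":0,"ry":0,"rz":0,"hand":0.0},
    {"x":0,"y":0,"z":-0.04,"rx":0,"ry":0,"rz":0,"hand":0.0},
    {"x":0,"y":0,"z":-0.028,"rx":0,"ry":0,"rz":0,"hand":0.0},
    {"x":0,"y":0,"z":0,"rx":0,"ry":0,"rz":0,"hand":0.0},
  ],
)

```text
time: 17.48
tool_pos: [0.6144, -0.0689, 0.0568]
ee_rot: [-1.565, -0.0, 1.435]
wrist_force: [0.1, -0.1, 1.2]
width: 0.0003
```

```bash
python3 st.py 17
```

```text
17.475 [ 0.61440602 -0.06887289  0.05681287] [-1.56471661e+00 -4.08173947e-04  1.43505043e+00] [ 0.08269445 -0.10419393  1.24252895] 0.000304208294187936
[103.5  10.1]
```

View pics/w17.png

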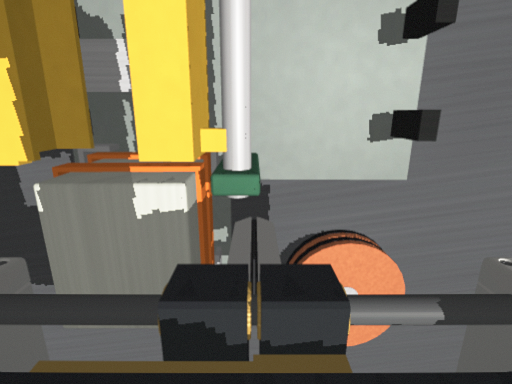

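View pics/s17.png

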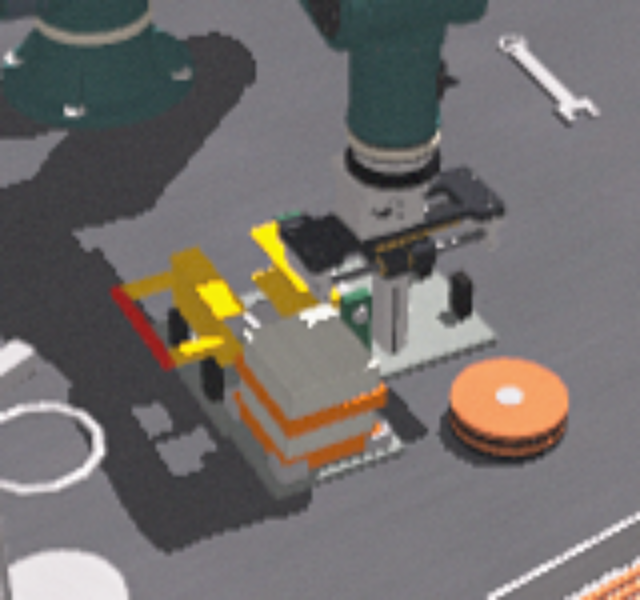

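play_rows(
  steps=[
    {"x":0.002,"y":-0.004,"z":0,"rx":0,"ry":0,"rz":0,"hand":0.0},
    {"x":0.0,"y":-0.004,"z":0,"rx":0,"ry":0,"rz":0,"hand":0.0},
    {"x":-0.0005,"y":-0.004,"z":0,"rx":0,"ry":0,"rz":0,"hand":0.0},
    {"x":-0.0005,"y":-0.003,"z":0,"rx":0,"ry":0,"rz":0,"hand":0.0},
    {"x":0,"y":0,"z":0,"rx":0,"ry":0,"rz":0,"hand":0.0},
  ],
)

```text
time: 18.2
tool_pos: [0.6179, -0.0849, 0.0596]
ee_rot: [-1.571, -0.0, 1.434]
wrist_force: [0.3, 0.2, 1.4]
width: 0.0003
```

```bash
python3 st.py 18
```

```text
18.2 [ 0.61794195 -0.0849274   0.05955201] [-1.57071480e+00 -8.27195331e-05  1.43446113e+00] [0.34286601 0.21381524 1.41921782] 0.00025180433007110706
[109.2  -5.4]
```

View pics/w18.png

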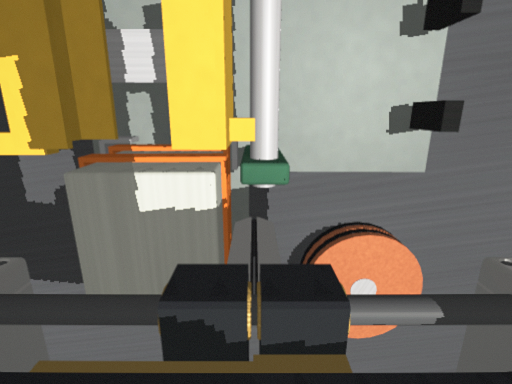

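play_rows(
  steps=[
    {"x":-0.0003,"y":-0.001,"z":0,"rx":0,"ry":0,"rz":0,"hand":0.0},
    {"x":-0.0003,"y":-0.001,"z":0,"rx":0,"ry":0,"rz":0,"hand":0.0},
    {"x":-0.0003,"y":-0.001,"z":0,"rx":0,"ry":0,"rz":0,"hand":0.0},
    {"x":0,"y":-0.001,"z":0,"rx":0,"ry":0,"rz":0,"hand":0.0},
    {"x":0,"y":-0.001,"z":0,"rx":0,"ry":0,"rz":0,"hand":0.0},
  ],
)

```text
time: 18.92
tool_pos: [0.6172, -0.0897, 0.0596]
ee_rot: [-1.571, -0.0, 1.435]
wrist_force: [0.6, -0.8, -0.3]
width: 0.0002
```

```bash
python3 st.py 19; python3 m2.py 19
```

```text
18.925 [ 0.61716142 -0.08965125  0.05957286] [-1.57085161e+00 -1.20040701e-04  1.43500431e+00] [ 0.62291664 -0.77231116 -0.27888498] 0.00019283423615568617
[109.1 -10.1]
top 167 ((583.862060546875, -127.24087524414062), (36.38093566894531, 49.120853424072266), 0.545798659324646) F [[ 81.3 -52. ]]
tilt,z [0.0027 0.0066 0.0911]
scene 36 ((575.6309814453125, -120.22966766357422), (39.290748596191406, 16.94955825805664), 79.43284606933594) F [[ 72.2 -46.1]]
tilt,z [ 0.2194 -0.0165  0.0936]
lower at start: top [[106.1 -71.2]] scene [[107.4 -68.4]]
```

View pics/w19.png

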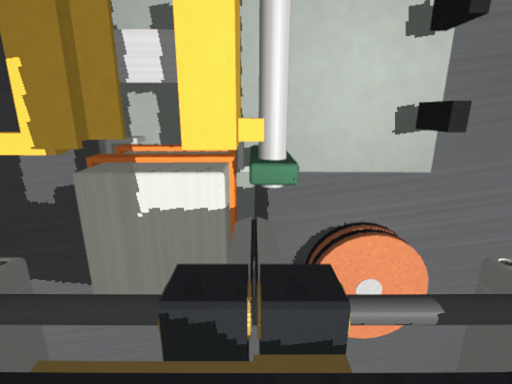

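play_rows(
  steps=[
    {"x":-0.0002,"y":-0.001,"z":0,"rx":0,"ry":0,"rz":0,"hand":0.0},
    {"x":0,"y":-0.001,"z":0,"rx":0,"ry":0,"rz":0,"hand":0.0},
    {"x":0,"y":0,"z":0,"rx":0,"ry":0,"rz":0,"hand":0.0},
  ],
)

```text
time: 19.5
tool_pos: [0.6169, -0.0917, 0.0596]
ee_rot: [-1.571, -0.0, 1.435]
wrist_force: [-0.4, 0.4, -0.1]
width: 0.0005
```

```bash
python3 st.py 20
```

```text
19.5 [ 0.61694266 -0.09168747  0.05957148] [-1.57082907e+00 -8.57341544e-05  1.43492040e+00] [-0.41507129  0.39278077 -0.05907295] 0.00047342925670048816
[109.2 -12.2]
```

View pics/w20.png

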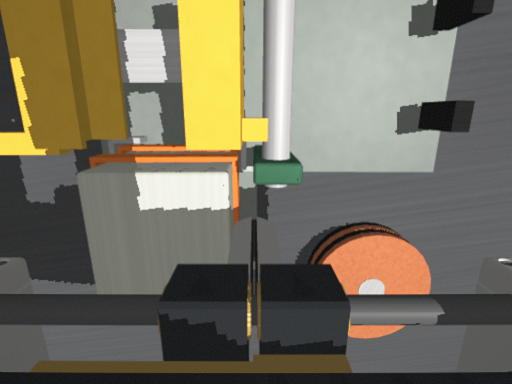

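play_rows(
  steps=[
    {"x":-0.0002,"y":-0.001,"z":0,"rx":0,"ry":0,"rz":0,"hand":0.0},
    {"x":0,"y":-0.001,"z":0,"rx":0,"ry":0,"rz":0,"hand":0.0},
    {"x":0,"y":0,"z":0,"rx":0,"ry":0,"rz":0,"hand":0.0},
  ],
)

```text
time: 19.98
tool_pos: [0.6168, -0.0927, 0.0596]
ee_rot: [-1.571, -0.002, 1.435]
wrist_force: [1.0, 4.2, 1.3]
width: 0.0005
```

```bash
python3 st.py 21
```

```text
19.975 [ 0.61681283 -0.09272132  0.05957954] [-1.57070378 -0.00166993  1.43534414] [0.95698742 4.2256762  1.31142422] 0.0004504618739996366
[109.2 -13.2]
```

View pics/w21.png

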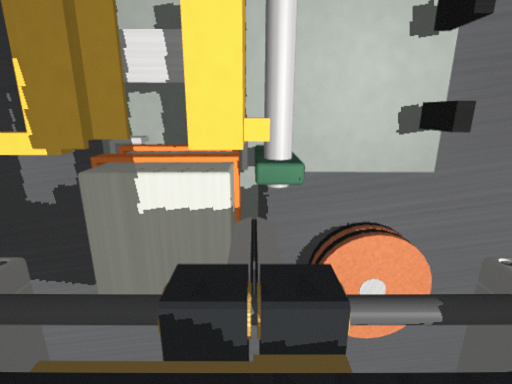

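play_rows(
  steps=[
    {"x":-0.0002,"y":-0.0007,"z":0,"rx":0,"ry":0,"rz":0,"hand":0.0},
    {"x":0,"y":-0.0007,"z":0,"rx":0,"ry":0,"rz":0,"hand":0.0},
    {"x":0,"y":0,"z":0,"rx":0,"ry":0,"rz":0,"hand":0.0},
  ],
)

```text
time: 20.45
tool_pos: [0.6165, -0.0951, 0.0596]
ee_rot: [-1.571, -0.0, 1.435]
wrist_force: [0.2, 3.0, -0.5]
width: 0.0007
```

```bash
python3 st.py 22
```

```text
20.45 [ 0.61654519 -0.0950627   0.05958257] [-1.57085003e+00 -1.28296778e-04  1.43490885e+00] [ 0.20557539  2.96363968 -0.47977019] 0.0007329279480364078
[109.2 -15.6]
```

View pics/w22.png

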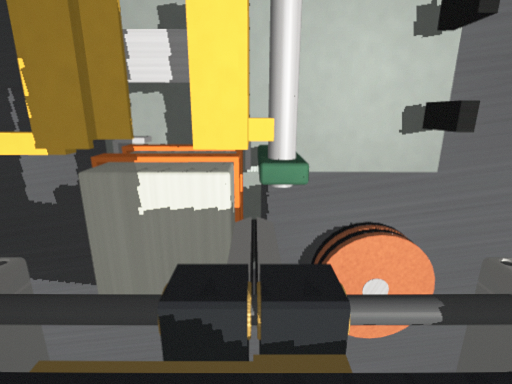

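play_rows(
  steps=[
    {"x":0.0005,"y":0.005,"z":0,"rx":0,"ry":0,"rz":0,"hand":0.0},
    {"x":0.003,"y":0.02,"z":0,"rx":0,"ry":0,"rz":0,"hand":0.0},
    {"x":0,"y":0,"z":0.05,"rx":0,"ry":0,"rz":0,"hand":0.0},
    {"x":0,"y":0,"z":0.05,"rx":0,"ry":0,"rz":0,"hand":0.0},
    {"x":0,"y":0,"z":0.05,"rx":0,"ry":0,"rz":0,"hand":0.0},
    {"x":0.01,"y":-0.04,"z":0,"rx":0,"ry":0,"rz":0,"hand":0.0},
    {"x":0.015,"y":-0.04,"z":0,"rx":0,"ry":0,"rz":0,"hand":0.0},
    {"x":0,"y":0,"z":0,"rx":0,"ry":0,"rz":0,"hand":0.0},
  ],
)

```text
time: 21.55
tool_pos: [0.6454, -0.1518, 0.2086]
ee_rot: [-1.57, 0.001, 1.432]
wrist_force: [0.2, 0.5, -0.3]
width: 0.0006
```

```bash
python3 st.py 23
```

```text
21.55 [ 0.64539278 -0.151788    0.20859156] [-1.56983529e+00  7.30251059e-04  1.43195280e+00] [ 0.20532367  0.47133897 -0.27433502] 0.0005887313760710541
[145.6 -67.8]
```

View pics/w23.png

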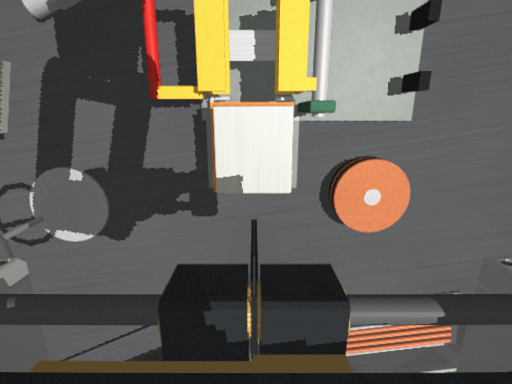

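play_rows(
  steps=[
    {"x":-0.04,"y":0.005,"z":0.02,"rx":0,"ry":0,"rz":0,"hand":0.0},
    {"x":-0.05,"y":0.02,"z":0.02,"rx":0,"ry":0,"rz":0,"hand":0.0},
    {"x":-0.05,"y":0.03,"z":0.02,"rx":0,"ry":0,"rz":0,"hand":0.0},
    {"x":-0.05,"y":0.035,"z":0,"rx":0,"ry":0,"rz":0,"hand":0.0},
    {"x":-0.05,"y":0.035,"z":0,"rx":0,"ry":0,"rz":0,"hand":0.0},
    {"x":-0.02,"y":0.05,"z":0,"rx":0,"ry":0,"rz":0,"hand":0.0},
    {"x":0,"y":0.05,"z":0,"rx":0,"ry":0,"rz":0,"hand":0.0},
    {"x":0,"y":0.05,"z":0,"rx":0,"ry":0,"rz":0,"hand":0.0},
  ],
)

```text
time: 22.65
tool_pos: [0.3835, 0.1275, 0.2702]
ee_rot: [-1.573, -0.001, 1.437]
wrist_force: [1.0, 0.7, 0.5]
width: 0.0003
```

```bash
python3 st.py 24; python3 m2.py 24; python3 ms.py 24 >/dev/null
```

```text
22.65 [0.38345346 0.12746411 0.27017966] [-1.57294265e+00 -9.52798989e-04  1.43665849e+00] [0.95316115 0.66003864 0.53181684] 0.00026855436936673664
[-152.3  172.8]
top 686 ((607.1259155273438, -148.66131591796875), (80.74803161621094, 92.2453384399414), 82.22007751464844) F [[107.3 -70. ]]
tilt,z [ 0.0054 -0.0055  0.0913]
scene 404 ((608.1902465820312, -145.5921630859375), (79.90201568603516, 89.397216796875), 81.79322814941406) F [[107.9 -66.8]]
tilt,z [ 0.0088 -0.0107  0.0941]
lower at start: top [[106.1 -71.2]] scene [[107.4 -68.4]]
```

View pics/top_24.png

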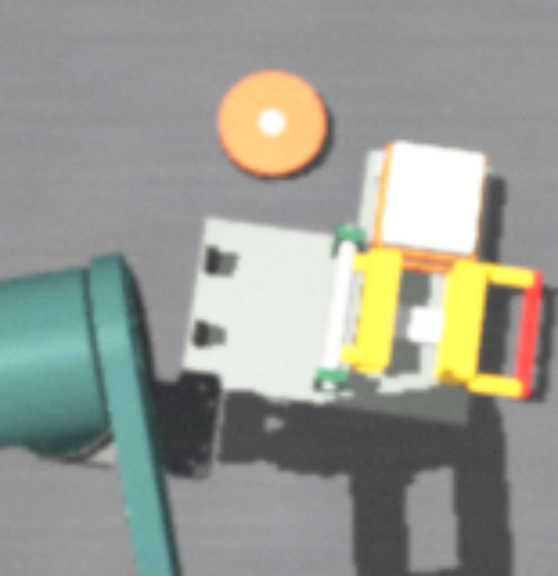

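View pics/z_scene_24.png

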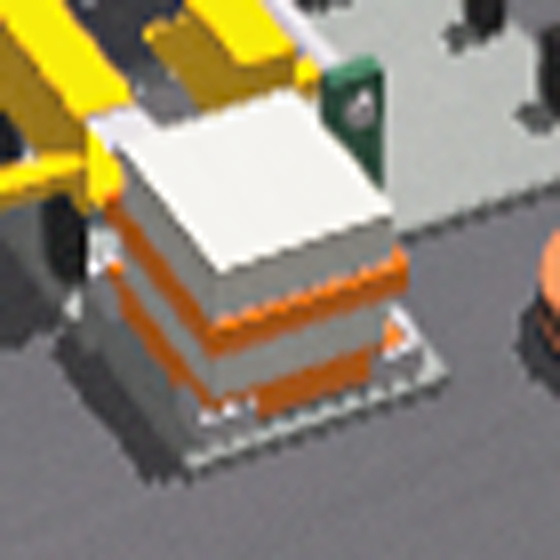

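Run:
```python
from h import *
import pickle
a=pickle.load(open("scene0.pkl","rb"));b=snapshot("scene");save(b,"s25")
d=np.abs(a["color"].astype(int)-b["color"]).max(2)
for n,(x0,x1,y0,y1) in dict(standa=(350,390,145,200),can=(352,375,130,172),standb=(160,205,228,295),spare=(120,155,237,272),discs=(280,315,218,247),hammer=(118,180,192,238),wrench=(292,322,137,162)).items():
    print(n,(d[y0:y1,x0:x1]>60).mean().round(3))
```

```text
standa 0.0
can 0.0
standb 0.007
spare 0.0
discs 0.0
hammer 0.002
wrench 0.055
```

View pics/s25.png

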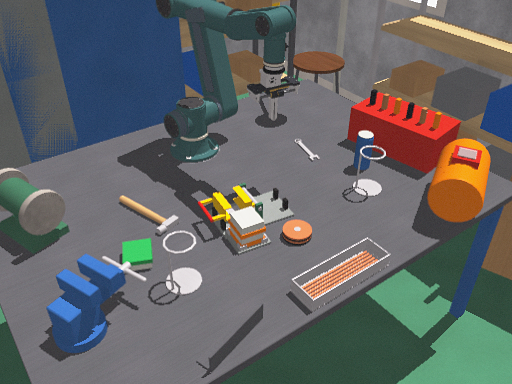

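The cradle is down on the far side with its bar at about (207,209), the two tins are stacked at (246,228), and the other things are unmoved. The wrench difference is a shadow.

```bash
python3 -c "
from bench import workorder,robot
print(robot.get_obs()['time']);print(workorder.close_job())"
```

```text
23.0
the job is handed in; nothing more can be done
None
```

I swung the cradle by its bar to the far stop, holding it all the way down, and released it once it rested there. Then I pushed the tin, upside down with its lid on, through the gap onto the lower tin. It ended up about 4 mm off to one side (fixture +y), so I nudged the lid back about 2.5 mm. I handed the job in at 23.0 s, with the arm well clear.

**Last checks**
- **Stack position:** the upper tin measured at fixture x 107, y -70 mm in the top view and x 108, y -67 mm in the scene view. The target is x 108, y -70. The two views differ by about 3 mm in y. Within each view the upper tin is about 1–1.5 mm off where the lower tin stood at the start. I did not re-measure the lower tin after stacking.
- **Tilt and lid:** the upper tin's top is at about 92 mm with no measurable tilt, and the lid is on.
- **Cradle and lower tin:** the cradle is down at its stop on the -y side, and the lower tin still looks seated in its nest.
- **Other things on the bench:** all unmoved in the scene camera. The only flagged difference, 5 % of pixels around the wrench, I took to be the arm's shadow.
- **Forces:** the largest I saw in the readings was about 21 N at the wrist, when the cradle met its stop.

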